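# Roll a sander roller into the vees, slide it to the stop and clamp it

### The job

Set up the loose sander roller in the vee fixture for measuring: roll it along the runway, without lifting it, until it drops into the two vee blocks and settles there by itself, then slide it gently along the vees until you feel its end pressing, fully home, against the end stop. Only then swing the hold-down arm over and press it down so that its rubber pad clamps the roller firmly, but not with brute force, and let go; leave the other things on the bench where they are.

Things in the scene. Friction and masses are not known exactly. Their poses are not given: they have to be found in the camera images.
- fixture: Fixed fixture on a base plate 285 x 270 x 12 mm (x -175..110, y -135..135). Origin on the bench under the vee line, mid-way along it; x = rolling direction (away from the robot), y = along the vees towards the end stop, z up. Beyond y = -55 and y = 55 only the low base plate and the end stop lie under the roller.
- runway_end (a point): Middle of the runway's far edge, where the vees begin (fixture x = -26). The level runway reaches from here 144 mm back to x = -170 and is 110 mm wide (y -55..55), top 45 mm above the bench; a curb 5 mm high, 6 mm thick closes its near end.
- vee_seat (a point): Where the roller's axis lies when seated: on the vee line (fixture x = 0, y = 0), 54.4 mm above the bench, axis parallel to y. Two 90 degree vee blocks, each 30 mm wide, at y = -40 and 40; apex 26 mm below the runway's level; the near faces start at the runway's edge, the far faces end at x = 38, 12 mm above the runway.
- shaft: Loose aluminium roller, 0.4 to 0.8 kg, lying across the runway. Origin at its centre, y along its axis (x, z turn as it rolls). Barrel 50 mm diameter x 140 mm, at each end a journal 20 mm diameter x 20 mm; end faces 90 mm from the origin. On the runway its axis is 70 mm above the bench; it must never rise over 80 mm. Sliding it along the vees takes some 2 to 10 N.
- end_stop: Fixed grey block 36 x 24 x 50 mm with a rubber face on the base plate at the +y end of the vees; its place along y differs. Origin in the middle of the face at the seated roller's axis height; the face looks to -y, axes as the fixture. Roller home: centre 90 mm before the face, and felt to press on it with 3 N or more; over 18 N fails.
- hold_down (a joint): Hinge angle of the hold-down arm (rad): 0 = upright, grows as it swings towards the robot and down over the roller; 1.57 = level; the pad first touches the seated roller somewhere from 1.50 to 1.64, found by feel. The hinge is stiff (0.7 N m of friction; swinging it down takes 3 to 6 N at the ball): it stays where left and keeps a pad force of up to 12 N.
- hold_down_ball (a point): Centre of the black ball grip, 28 mm diameter, at the end of the hold-down arm, 130 mm from the hinge axis.
- hold_down_hinge (a point): Point on the arm's hinge axis, 70 mm beyond the vee line (fixture x = 70), 100 mm above the bench; the axis is parallel to the fixture's y.
- pad: Holder (origin on the arm's middle line, 70 mm from the hinge) of a rubber pad 24 mm diameter on a spindle screwed in or out by hand, so the pad's face lies 16 to 25 mm from this point; sprung, 12 N per mm. Firm clamp: over 5 N on the roller, still there when let go; over 20 N fails. Some 7 N down on the ball gives 6 N at the pad, 10 N 11 N, 14 N 18 N.
- spring_clamp: Bystander: spring clamp 64 x 105 x 20 mm lying on the bench right of the fixture; origin at the centre of its underside.
- sanding: Bystander: cork sanding block 56 x 101 x 28 mm lying on the bench right of the fixture; origin at the centre of its underside.
- tape: Bystander: roll of masking tape 90 mm diameter, 24 mm high, lying on the bench left of the fixture; origin at the centre of its underside.
Not all that is in view belongs to the job. Of the things like the shaft, leave any that is red; of the rest the larger one is meant.

How it is judged:
By the outcome, as a careful person would: the job done as asked, in the order asked, and still so for the second after the job is handed in, with the robot touching nothing.
It also fails if it takes over 72 s, if anything falls off the work surface, if the arm or the gripper's body presses on something with over 40 N, if the wrist force passes 120 N, or if a joint passes its speed limit or range.

### The arm

A 6-joint arm with a two-finger parallel gripper is mounted at the origin on a cart in front of the work surface, level with it; the furniture and walls round the work are solid. World frame = base frame: x ahead of the robot, y to its left, z up, the work surface at z = 0. Lengths are in m, angles in rad, forces in N, time in s.
With the tool pointing down it reaches from about 0.3 to 0.875 m from the base axis. Payload 6.4 kg.
Tool frame: the origin (TCP) lies midway between the tips of the shut fingers; the grasp point (between the pads) lies 19 mm behind it; x points along the fingers, y is the direction in which the jaws open and shut, and the axes are right-handed (so a half turn about x gives the same grasp; the last joint's range is limited). The gripper opens to 85 mm and grips with 20 to 120 N. Pads are 22 mm wide; open, the fingers measure 114 mm over their backs; the gripper's body (76 mm by 85 mm) begins 54 mm behind the grasp point. The pads swing forward as they close: fully open they stand 13 mm farther back than shut.
Start: joints at [0.977, 0.181, 1.607, -0, 1.354, -0.206], TCP at [0.217, 0.532, 0.206] pointing down, gripper open.
Joint ranges: [-2.99, 2.99], [-0.89, 2.07], [0.3, 2.58], [-1.14, 4.28], [0, 2.63], [-3.12, 3.12]. Speed limits (rad/s): [2.57, 2.57, 3.01, 3.14, 3.14, 3.14].

### API

Orientations are given as a unit quaternion [w, x, y, z].
In Python, from bench import ctrl gives the robot as it stands.
- The arm moves only by the tool servo_tool, never from a script. Its argument "targets" is a list of rows, each a list of 7 numbers: the turn, a rotation vector about the tool's x, y, z in rad, then the shift along the tool's x, y, z in mm, then the opening, from -1 (shut) to 1 (fully open). A call has exactly 8 rows; each row is the pose to reach, as a shift and turn from the pose measured when the call began, along the tool's axes at that moment; what a row does not reach only later rows make up. A row lasts 1/8 s, in which the tool goes at most 62.5 mm and 10.7 degrees, less where a joint would pass 70% of its speed; a pose out of reach is approached as far as the arm can. A call with a gripper value outside its range is refused whole. The fingers move at their own pace and stop on an object; the grip force is fixed at half the most. Time passes only in rows, so rows that repeat a pose let the fingers close, or fill a call up. It gives the time, the measured TCP pose, the force and the opening at its end, in the units of the state.
- ctrl.get_obs(): the state, without advancing time (a new reading comes with each control period).
- ctrl.camera(name): name is "side" or "top" or "wrist"; returns a dict with "pixels" (384x512x3 uint8, blue, green, red), "intrinsics" (3x3 intrinsics, pixels), "D" ([k1, k2, p1, p2, k3] as OpenCV has them; the pictures are not rectified), "R" (3x3) and "t" (3): a world point X has camera coordinates R X + t; the wrist camera has in their place "tool_from_camera" (4x4, takes a point from camera to tool coordinates, whose origin is the TCP and whose axes are the tool frame's). Camera axes: x right, y down, z forward; pixel columns grow to the right and rows downward; lengths in m; the calibration is good to about 2 mm. A picture is of the moment at which its call begins: read the wrist's pose just before it. There is no depth.
- ctrl.hand_in(): hands the job in, once; it reports no verdict.
The state is a dict: "time_s": time; "q": joint angles; "dq": joint speeds; "joint_efforts": joint torques, N m; "eef_pos": TCP position; "eef_rot": TCP orientation; "wrist_force": force on the tool from outside, world axes, zero at the start; "torque": the same for the moment, N m; "opening": opening from 0.0 (shut) to 1.0 (fully open).
Only numpy, scipy, OpenCV 4.12 (cv2) and the standard library are available. Lean on these libraries where they do the work, as an engineer would, in place of code of your own. Each camera call takes 0.05 s, during which the arm holds its last target.

## Working session

There is one attempt and no reset: what is moved stays moved. The work goes in short steps, Python scripts to look and compute and a tool call to move; the robot and the scene stay as the last step left them, time stands still between calls to the robot, and variables do not carry over. Pictures are saved under pics/ and viewed, and the job is handed in when it is done.

Besides the shell and the picture viewer there is one more tool, called as a command line: name --pt "numbers of a row" for each row, then --argument value for the rest. servo_tool: Moves the arm, as the interface text tells. Its arguments: {"type":"object","properties":{"targets":{"type":"array","items":{"type":"array","items":{"type":"number"}}}},"required":["targets"]}

```bash
mkdir -p pics; ls
python3 - <<'E'
from bench import ctrl
import cv2,numpy as np
o=ctrl.get_obs();print({k:np.round(v,4).tolist() for k,v in o.items()})
import pickle
d={}
for n in ["side","top","wrist"]:
    c=ctrl.camera(n);d[n]=c;cv2.imwrite(f"pics/{n}0.png",c["pixels"])
    print(n,{k:np.round(v,3).tolist() for k,v in c.items() if k!="pixels"})
pickle.dump(d,open("cams0.pkl","wb"))
E
```

```text
pics
{'time_s': 0.0, 'q': [0.9767, 0.1816, 1.608, -0.0, 1.3538, -0.2063], 'dq': [-0.0015, -0.0004, -0.0004, 0.0014, 0.0009, 0.0001], 'joint_efforts': [0.0005, -44.4866, -35.1333, -0.0004, 0.0091, 0.0], 'eef_pos': [0.2171, 0.5318, 0.2055], 'eef_rot': [0.6936, 0.1357, 0.6941, -0.1368], 'wrist_force': [-0.5636, 0.448, 0.6107], 'torque': [0.0514, -0.0504, 0.0217], 'opening': 0.9987}
side {'intrinsics': [[431.218, 0.0, 257.774], [0.0, 431.218, 195.582], [0.0, 0.0, 1.0]], 'D': [-0.01, 0.0, 0.0, 0.0, 0.0], 'R': [[0.979, -0.206, 0.006], [-0.106, -0.527, -0.843], [0.177, 0.824, -0.538]], 't': [-0.524, 0.197, 1.16]}
top {'intrinsics': [[380.62, 0.0, 250.857], [0.0, 380.62, 196.566], [0.0, 0.0, 1.0]], 'D': [-0.098, 0.0, 0.0, 0.0, 0.0], 'R': [[0.029, -1.0, 0.01], [-0.984, -0.03, -0.176], [0.176, -0.005, -0.984]], 't': [-0.03, 0.522, 1.303]}
wrist {'intrinsics': [[334.667, 0.0, 257.217], [0.0, 334.667, 190.678], [0.0, 0.0, 1.0]], 'D': [-0.101, 0.0, 0.0, 0.0, 0.0], 'tool_from_camera': [[0.001, -0.325, 0.946, -0.167], [1.0, 0.001, -0.001, 0.0], [-0.0, 0.946, 0.325, -0.084], [0.0, 0.0, 0.0, 1.0]]}
```

View pics/side0.png

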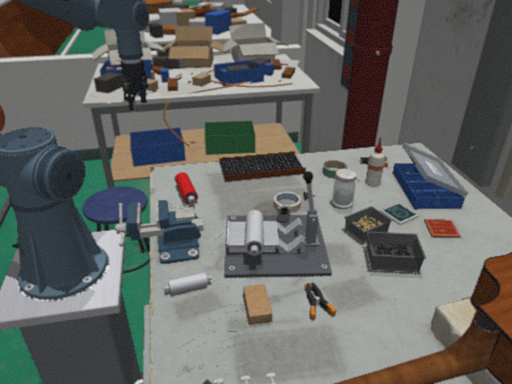

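View pics/top0.png

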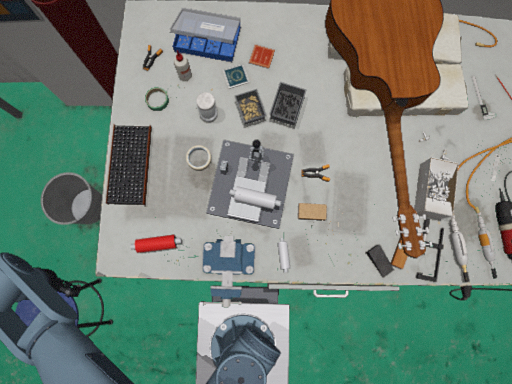

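View pics/wrist0.png

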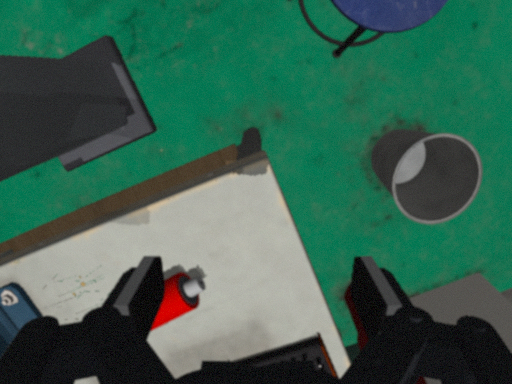

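Candidates for the shaft in the top view: the red roller at (155,243), a small grey one at (284,252), and the larger aluminium one on the runway at (255,198). The last is neither red nor small, so it fits the description. I'll confirm in an enlarged crop.

Run:
```python
import pickle,cv2,numpy as np
d=pickle.load(open("cams0.pkl","rb"))
t=d["top"]["pixels"][130:280,190:345];cv2.imwrite("pics/topc.png",cv2.resize(t,None,fx=5,fy=4*1,interpolation=cv2.INTER_CUBIC) if 0 else cv2.resize(t,None,fx=4,fy=4,interpolation=cv2.INTER_CUBIC))
t=d["side"]["pixels"][160:330,140:345];cv2.imwrite("pics/sidec.png",cv2.resize(t,None,fx=3.5,fy=3.5,interpolation=cv2.INTER_CUBIC))
```

```text
(no output)
```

View pics/topc.png

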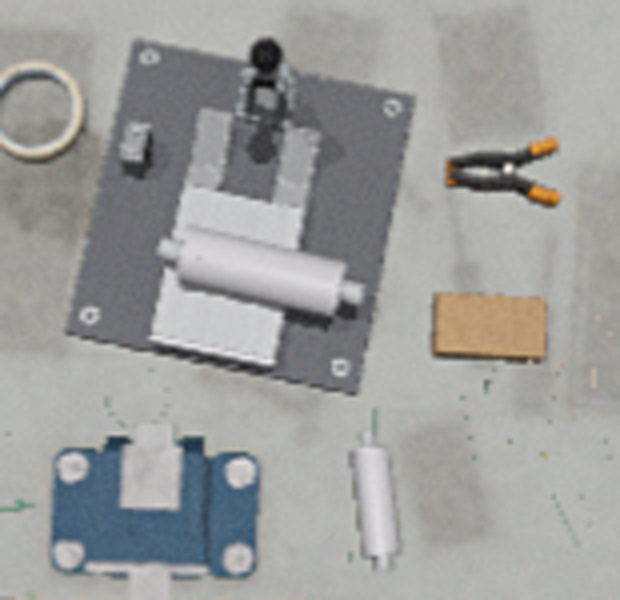

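View pics/sidec.png

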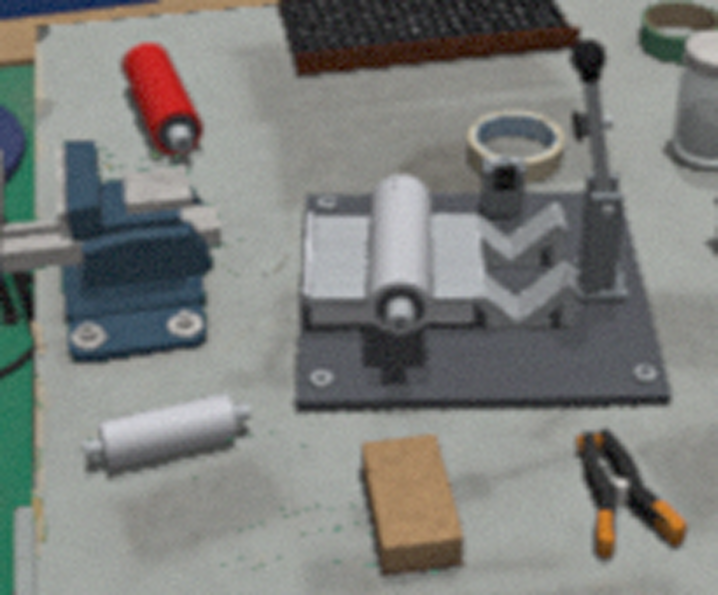

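```bash
cat > h.py <<'E'
import numpy as np,cv2
def ray(c,px):
    u=cv2.undistortPoints(np.array([[px]],float),c["intrinsics"],c["D"])[0,0]
    R=np.array(c["R"]);o=-R.T@c["t"];return o,R.T@np.array([u[0],u[1],1.])
def onz(c,px,z):
    o,d=ray(c,px);return o+d*(z-o[2])/d[2]
def tri(c1,p1,c2,p2):
    o1,d1=ray(c1,p1);o2,d2=ray(c2,p2)
    s=np.linalg.lstsq(np.c_[d1,-d2],o2-o1,rcond=None)[0]
    a=o1+s[0]*d1;b=o2+s[1]*d2;return (a+b)/2,np.linalg.norm(a-b)
def proj(c,X):
    return cv2.projectPoints(np.array([X],float),cv2.Rodrigues(np.array(c["R"]))[0],np.array(c["t"],float),c["intrinsics"],c["D"])[0][0,0]
E
python3 - <<'E'
import pickle,cv2,numpy as np
from h import *
d=pickle.load(open("cams0.pkl","rb"));T=d["top"];S=d["side"]
np.set_printoptions(precision=4,suppress=True)
print("cam o",ray(T,(0,0))[0],ray(S,(0,0))[0])
f=lambda x,y:(190+x/4-.375,130+y/4-.375)
g=lambda x,y:(140+x/3.5-.357,160+y/3.5-.357)
cs=[onz(T,f(*p),.012)[:2] for p in [(137,40),(415,95),(355,395),(65,335)]]
print("corners far-left, far-right, near-right, near-left",np.array(cs))
print([np.linalg.norm(cs[i]-cs[(i+1)%4]) for i in range(4)])
cs2=[onz(S,g(*p),.012)[:2] for p in [(637,180),(668,395),(296,402),(308,193)]]
print(np.array(cs2),[np.linalg.norm(cs2[i]-cs2[(i+1)%4]) for i in range(4)])
def frame(cs):
    loc=np.array([[.110,.135],[.110,-.135],[-.175,-.135],[-.175,.135]]);W=np.array(cs)
    a=loc-loc.mean(0);b=W-W.mean(0)
    th=np.arctan2((a[:,0]*b[:,1]-a[:,1]*b[:,0]).sum(),(a*b).sum());R=np.array([[np.cos(th),-np.sin(th)],[np.sin(th),np.cos(th)]])
    t=W.mean(0)-R@loc.mean(0);return th,R,t
th,R,t=frame(cs);print("top frame",th,t,(np.array(cs)-t)@R)
th2,R2,t2=frame(cs2);print("side frame",th2,t2,(np.array(cs2)-t2)@R2)
e=[onz(T,f(*p),.07)[:2] for p in [(160,247),(362,293)]]
print("roller ends",e,np.linalg.norm(e[0]-e[1]),"local",[(x-t)@R for x in e])
b,err=tri(T,f(265,52),S,g(590,60));print("ball",b,err,(b[:2]-t)@R)
for n,x,y,zz in [("hinge",.07,0,.1),("veeapex",0,0,.0544),("rwcorner",-.026,.055,.045),("rwc2",-.026,-.055,.045),("c3",-.17,.055,.05),("c4",-.17,-.055,.05)]:
    w=R@[x,y]+t;print(n,w,(proj(T,[*w,zz])-[190,130])*4,(proj(S,[*w,zz])-[140,160])*3.5)
E
```

```text
cam o [ 0.2853 -0.0078  1.3753] [ 0.3286 -0.9602  0.793 ]
corners far-left, far-right, near-right, near-left [[ 0.7428  0.093 ]
 [ 0.6976 -0.1679]
 [ 0.4162 -0.1163]
 [ 0.4627  0.1464]]
[np.float64(0.26487746200893997), np.float64(0.2860100644707412), np.float64(0.26681488775642653), np.float64(0.28514978681496983)]
[[ 0.7664  0.1075]
 [ 0.6957 -0.1694]
 [ 0.4201 -0.121 ]
 [ 0.4691  0.1463]] [np.float64(0.28571121270761185), np.float64(0.27981174099228145), np.float64(0.27173257533260015), np.float64(0.2997972666847872)]
top frame -0.17937138439844466 [ 0.6118 -0.017 ] [[ 0.1092  0.1317]
 [ 0.1113 -0.1332]
 [-0.1747 -0.1326]
 [-0.1759  0.1342]]
side frame -0.1822734088402342 [ 0.6198 -0.0151] [[ 0.122   0.1471]
 [ 0.1026 -0.138 ]
 [-0.1772 -0.1404]
 [-0.1774  0.1313]]
roller ends [array([0.535 , 0.0607]), array([ 0.4997, -0.1163])] 0.1805201728157917 local [array([-0.0894,  0.0628]), array([-0.0926, -0.1177])]
ball [ 0.6647 -0.0241  0.2244] 8.273089119128592e-05 [0.0534 0.0025]
hinge [ 0.6807 -0.0295] [266.9343  78.1076] [599.1074 195.5111]
veeapex [ 0.6118 -0.017 ] [249.6834 166.9691] [509.1101 242.432 ]
rwcorner [0.596  0.0418] [183.5196 184.6147] [472.6317 212.4506]
rwc2 [ 0.5764 -0.0665] [303.7382 209.65  ] [481.2688 294.773 ]
c3 [0.4543 0.0674] [148.3108 339.9344] [301.7889 209.5797]
c4 [ 0.4347 -0.0408] [271.1338 365.8984] [297.0266 292.1311]
```

The crop confirms it: the large aluminium roller lies across the runway, with its ends at crop (160,247) and (362,293). It is 180 mm long by ray cast, which matches. Next I'll measure the end stop and the vise clearance.

Run:
```python
import pickle,cv2,numpy as np
d=pickle.load(open("cams0.pkl","rb"))
t=d["top"]["pixels"][130:210,205:275];a=cv2.resize(t,None,fx=7,fy=7,interpolation=cv2.INTER_CUBIC)
cv2.imwrite("pics/t8.png",a)
t=d["side"]["pixels"][160:240,260:345];cv2.imwrite("pics/s8.png",cv2.resize(t,None,fx=7,fy=7,interpolation=cv2.INTER_CUBIC))
```

```text
(no output)
```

View pics/t8.png

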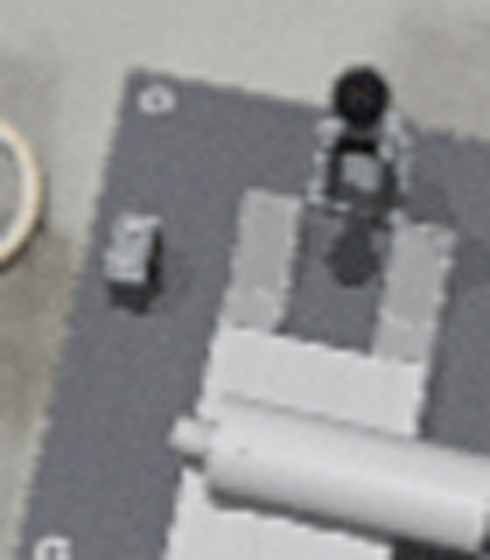

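View pics/s8.png

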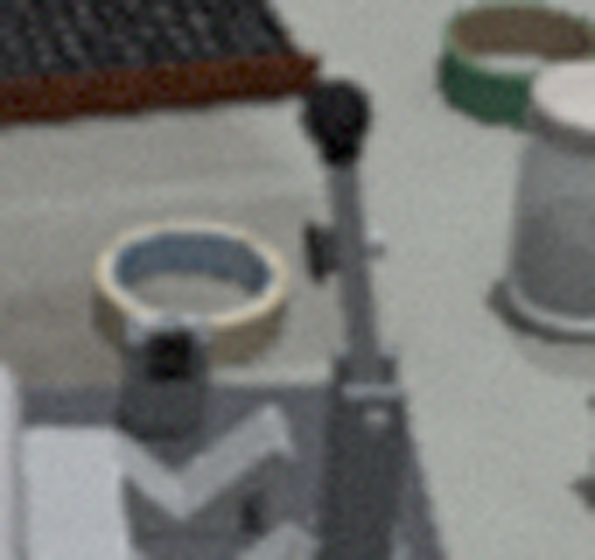

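```bash
cat >> h.py <<'E'
th=-0.1794;T0=np.array([0.6118,-0.0170])
Rf=np.array([[np.cos(th),-np.sin(th)],[np.sin(th),np.cos(th)]])
def w2f(p):return np.r_[Rf.T@(np.array(p)[:2]-T0),p[2:]]
def f2w(p):return np.r_[Rf@np.array(p)[:2]+T0,p[2:]]
from scipy.spatial.transform import Rotation as Rn
def delta(fp,yaw=th,pitch=0):
    """fixture-frame TCP target (m) -> rotvec, mm in tool axes. tool x down, z along fixture +x"""
    from bench import ctrl
    o=ctrl.get_obs();q=o["eef_rot"];C=Rn.from_quat([q[1],q[2],q[3],q[0]])
    z=np.array([np.cos(yaw),np.sin(yaw),0]);x=np.array([0,0,-1.]);M=np.c_[x,np.cross(z,x),z]
    G=Rn.from_matrix(M)
    rv=(C.inv()*G).as_rotvec();s=C.inv().apply(f2w(fp)-o["eef_pos"])*1000
    return np.round(np.r_[rv,s],3)
def st():
    from bench import ctrl
    o=ctrl.get_obs();q=o["eef_rot"];C=Rn.from_quat([q[1],q[2],q[3],q[0]])
    F=o["wrist_force"];return dict(t=o["time_s"],f=np.round(w2f(o["eef_pos"])*1000,2),Ff=np.round(np.r_[Rf.T@np.array(F)[:2],F[2]],2),op=round(o["opening"],3),zax=np.round(C.as_matrix()[:,2],3),xax=np.round(C.as_matrix()[:,0],3))
E
python3 - <<'E'
import pickle
from h import *
d=pickle.load(open("cams0.pkl","rb"));T=d["top"];S=d["side"]
np.set_printoptions(precision=4,suppress=True)
f=lambda x,y:(205+(x+.5)/7-.5,130+(y+.5)/7-.5)
g=lambda x,y:(260+(x+.5)/7-.5,160+(y+.5)/7-.5)
b,e=tri(T,f(360,97),S,g(337,117));print("ball",b,e,w2f(b))
for z in (.062,.08): print("stop top pts",z,[w2f(onz(T,f(*p),z))[:2] for p in [(120,215),(158,215),(153,265),(107,262),(150,283)]])
print("stop face in side: ", tri(T,f(153,250),S,g(168,352)))
for p in [(80,145),(120,150),(210,215)]:
    px=(140+p[0]/3.5-.357,160+p[1]/3.5-.357)
    print(p,[onz(S,px,z) for z in (.08,.12,.16)])
print(delta([-.147,-.03,.15]))
E
```

```text
ball [ 0.6623 -0.0246  0.2263] 0.0016112758962758935 [0.051  0.0015 0.2263]
stop top pts 0.062 [array([0.0164, 0.1155]), array([0.0205, 0.0966]), array([-0.0057,  0.0933]), array([-0.009 ,  0.1165]), array([-0.0152,  0.0928])]
stop top pts 0.08 [array([0.0118, 0.1133]), array([0.0158, 0.0946]), array([-0.0101,  0.0914]), array([-0.0133,  0.1143]), array([-0.0194,  0.0908])]
stop face in side:  (array([0.6316, 0.0766, 0.0558]), np.float64(0.0014380469989564266))
(80, 145) [array([0.2754, 0.1596, 0.08  ]), array([0.2784, 0.0968, 0.12  ]), array([0.2813, 0.034 , 0.16  ])]
(120, 150) [array([0.3087, 0.145 , 0.08  ]), array([0.3098, 0.083 , 0.12  ]), array([0.3109, 0.021 , 0.16  ])]
(210, 215) [array([0.3752, 0.035 , 0.08  ]), array([ 0.3726, -0.0208,  0.12  ]), array([ 0.37  , -0.0766,  0.16  ])]
[  -0.208   -0.       0.001   56.127 -418.619  435.308]
```

servo_tool --pt "-0.03 0 0 3 -50 52 1" --pt "-0.06 0 0 6 -100 104 1" --pt "-0.09 0 0 6 -150 156 1" --pt "-0.12 0 0 6 -200 208 1" --pt "-0.15 0 0 6 -250 260 1" --pt "-0.18 0 0 6 -300 312 1" --pt "-0.208 0 0 6 -360 374 1" --pt "-0.208 0 0 6 -418 435 1"

```text
time_s: 1.15
eef_pos: [0.42, 0.0732, 0.2002]
eef_rot: [0.704, 0.063, 0.704, -0.064]
wrist_force: [0.9, 0.5, -0.3]
opening: 0.999
```

```bash
python3 -c "
from h import *
print(st());print(delta([-.15,-.03,.2]),delta([-.15,-.03,.042]))"
```

```text
{'t': 1.15, 'f': array([-204.78,   54.53,  200.2 ]), 'Ff': array([ 0.81,  0.62, -0.27]), 'op': 0.999, 'zax': array([ 0.984, -0.179,  0.   ]), 'xax': array([ 0.   , -0.001, -1.   ])}
[-0.0000e+00  0.0000e+00  1.0000e-03  2.9700e-01 -8.4515e+01  5.4808e+01] [-0.00000e+00  0.00000e+00  1.00000e-03  1.58297e+02 -8.43580e+01
  5.47750e+01]
```

servo_tool --pt "0 0 0 0 -40 26 1" --pt "0 0 0 0 -84 54 1" --pt "0 0 0 0 -84 54 1" --pt "0 0 0 20 -84 54 1" --pt "0 0 0 50 -84 54 1" --pt "0 0 0 90 -84 54 1" --pt "0 0 0 110 -84 54 1" --pt "0 0 0 120 -84 54 1"

```text
time_s: 2.15
eef_pos: [0.4569, -0.018, 0.079]
eef_rot: [0.703, 0.063, 0.705, -0.063]
wrist_force: [0.4, 0.2, 0.1]
opening: 0.996
```

```bash
python3 -c "
from h import *
from bench import ctrl
print(st());print(delta([-.15,-.03,.042]))
for n in ('side','wrist'):
    cv2.imwrite(f'pics/{n}1.png',ctrl.camera(n)['pixels'])
a=cv2.imread('pics/side1.png')[180:290,190:350];cv2.imwrite('pics/side1c.png',cv2.resize(a,None,fx=4.5,fy=4.5,interpolation=cv2.INTER_CUBIC))"
```

```text
{'t': 2.15, 'f': array([-152.25,  -28.61,   79.  ]), 'Ff': array([0.33, 0.23, 0.12]), 'op': 0.996, 'zax': array([ 0.984, -0.178, -0.002]), 'xax': array([-0.002, -0.   , -1.   ])}
[ 1.0000e-03 -2.0000e-03  0.0000e+00  3.6999e+01 -1.3710e+00  2.3350e+00]
```

View pics/side1c.png

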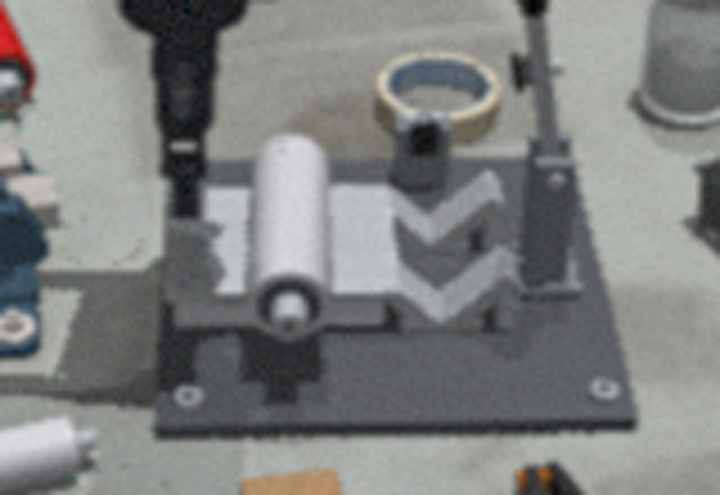

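View pics/wrist1.png

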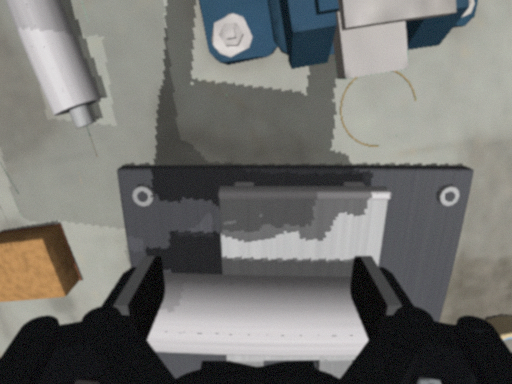

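The wrist picture shows the two finger tips at about (145,270) and (370,270), behind the barrel (rows 275–350). The side crop shows them at (185,210), clear of both roller and curb. I'll lower and begin pushing.

servo_tool --pt "0 0.0 0 18 -1 2 1" --pt "0 0.0 0 37 -1 2 1" --pt "0 0.0 0 37 -1 4 1" --pt "0 0.0 0 37 -1 8 1" --pt "0 0.0 0 37 -1 12 1" --pt "0 0.0 0 37 -1 16 1" --pt "0 0.0 0 37 -1 20 1" --pt "0 0.0 0 37 -1 24 1"

```text
time_s: 3.25
eef_pos: [0.481, -0.0237, 0.0426]
eef_rot: [0.704, 0.063, 0.705, -0.063]
wrist_force: [0.3, 0.6, 0.3]
opening: 1.001
```

```bash
python3 -c "
from h import *
from bench import ctrl
print(st());print(delta([-.127,-.03,.042]))
for n in ('side',):
    cv2.imwrite(f'pics/{n}2.png',ctrl.camera(n)['pixels'])
a=cv2.imread('pics/side2.png')[180:290,190:350];cv2.imwrite('pics/side2c.png',cv2.resize(a,None,fx=4.5,fy=4.5,interpolation=cv2.INTER_CUBIC))"
```

```text
{'t': 3.25, 'f': array([-127.5 ,  -29.97,   42.59]), 'Ff': array([0.22, 0.68, 0.29]), 'op': 1.001, 'zax': array([ 0.984, -0.178, -0.002]), 'xax': array([-0.002, -0.   , -1.   ])}
[ 0.    -0.002  0.001  0.584 -0.035  0.5  ]
```

View pics/side2c.png

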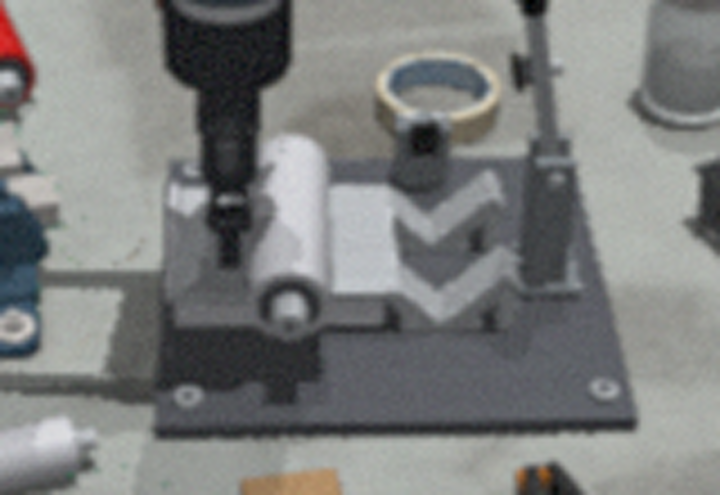

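The tips stand just behind the barrel with the tip at (230,260), not yet pressing. I'll roll slowly.

servo_tool --pt "0 0 0 0 0 3 1" --pt "0 0 0 0 0 6 1" --pt "0 0 0 0 0 10 1" --pt "0 0 0 0 0 14 1" --pt "0 0 0 0 0 18 1" --pt "0 0 0 0 0 22 1" --pt "0 0 0 0 0 26 1" --pt "0 0 0 0 0 30 1"

```text
time_s: 4.3
eef_pos: [0.519, -0.0313, 0.0526]
eef_rot: [0.709, 0.062, 0.699, -0.064]
wrist_force: [-13.3, 3.4, 65.3]
opening: 1.002
```

```bash
python3 -c "
from h import *
from bench import ctrl
print(st())
for n in ('side',):
    cv2.imwrite(f'pics/{n}3.png',ctrl.camera(n)['pixels'])
a=cv2.imread('pics/side3.png')[180:290,190:350];cv2.imwrite('pics/side3c.png',cv2.resize(a,None,fx=4.5,fy=4.5,interpolation=cv2.INTER_CUBIC))"
```

```text
{'t': 4.3, 'f': array([-88.74, -30.66,  52.63]), 'Ff': array([-13.68,   0.92,  65.26]), 'op': 1.002, 'zax': array([ 0.984, -0.178,  0.015]), 'xax': array([ 0.014, -0.005, -1.   ])}
```

View pics/side3c.png

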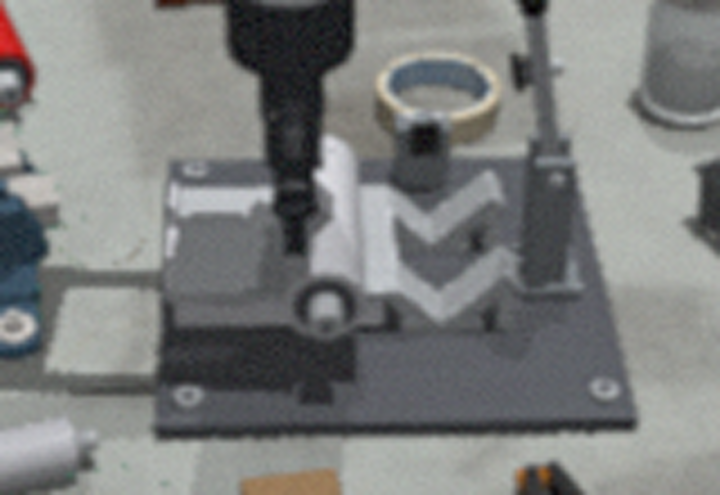

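That reading is unexpected: 65 N upward, and the tool was pushed up 10 mm. I'll look before moving.

```bash
python3 -c "
from h import *
from bench import ctrl
import pickle
print(st()); o=ctrl.get_obs(); print(o['joint_efforts'],o['q'],o['torque'])
d={n:ctrl.camera(n) for n in ('top','wrist')}
pickle.dump(d,open('cams3.pkl','wb'))
cv2.imwrite('pics/wrist3.png',d['wrist']['pixels'])
a=d['top']['pixels'][130:280,190:345];cv2.imwrite('pics/top3c.png',cv2.resize(a,None,fx=4,fy=4,interpolation=cv2.INTER_CUBIC))
print(st())"
```

```text
{'t': 4.35, 'f': array([-87.72, -30.65,  52.83]), 'Ff': array([-13.31,   1.04,  60.6 ]), 'op': 0.999, 'zax': array([ 0.984, -0.178,  0.016]), 'xax': array([ 0.016, -0.005, -1.   ])}
[ -0.88012649 -13.27371597 -11.19299412  -0.32155478  -2.93920532
  -0.07515082] [-2.88307232e-01  2.48284011e-01  1.87192038e+00 -5.24171849e-04
  1.00483786e+00 -1.67998956e+00] [ 0.73318497  1.342274   -0.02862364]
{'t': 4.45, 'f': array([-87.78, -30.64,  52.77]), 'Ff': array([-11.41,   1.82,  61.15]), 'op': 0.999, 'zax': array([ 0.984, -0.178,  0.017]), 'xax': array([ 0.016, -0.005, -1.   ])}
```

View pics/wrist3.png

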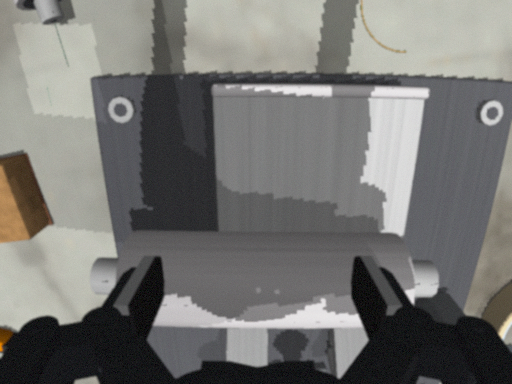

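View pics/top3c.png

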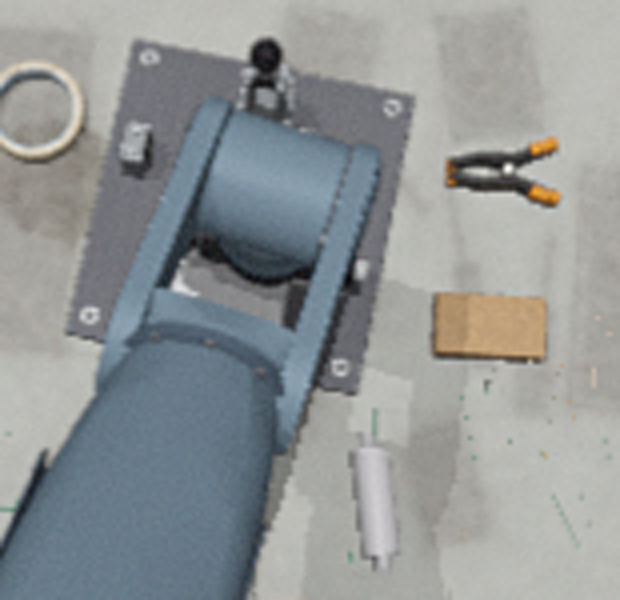

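```bash
python3 -c "
from h import *
import pickle
d=pickle.load(open('cams3.pkl','rb'));c=d['wrist'];M=np.array(c['tool_from_camera']);A=np.linalg.inv(M)
def pw(p):
    P=A@np.r_[p,1];return cv2.projectPoints(P[None,:3],np.zeros(3),np.zeros(3),c['intrinsics'],c['D'])[0][0,0].round(0)
for x in (0,-.013,-.03):
  for z in (-.011,0,.011): print(x,z,pw([x,.045,z]),pw([x,-.057,z]))
from bench import ctrl
o=ctrl.get_obs();q=o['eef_rot'];C=Rn.from_quat([q[1],q[2],q[3],q[0]]).as_matrix()
for zz in (.06,.07,.08):
  for px in [(103,276),(427,278),(93,276),(438,279)]:
    u=cv2.undistortPoints(np.array([[px]],float),c['intrinsics'],c['D'])[0,0]
    dr=C@M[:3,:3]@np.r_[u,1];oo=C@M[:3,3]+o['eef_pos'];P=oo+dr*(zz-oo[2])/dr[2];print(zz,px,w2f(P).round(4))
print(proj(pickle.load(open('cams0.pkl','rb'))['side'],f2w([-.1275,-.08,.055])),(241,237.8))
"
```

```text
0 -0.011 [339. 218.] [154. 217.]
0 0 [338. 236.] [156. 235.]
0 0.011 [336. 253.] [158. 253.]
-0.013 -0.011 [345. 228.] [146. 227.]
-0.013 0 [343. 247.] [149. 246.]
-0.013 0.011 [341. 265.] [151. 265.]
-0.03 -0.011 [354. 243.] [135. 243.]
-0.03 0 [352. 264.] [138. 263.]
-0.03 0.011 [349. 283.] [141. 283.]
0.06 (103, 276) [-0.0647 -0.1194  0.06  ]
0.06 (427, 278) [-0.0636  0.0677  0.06  ]
0.06 (93, 276) [-0.0645 -0.1256  0.06  ]
0.06 (438, 279) [-0.0626  0.0747  0.06  ]
0.07 (103, 276) [-0.0716 -0.1138  0.07  ]
0.07 (427, 278) [-0.0706  0.0615  0.07  ]
0.07 (93, 276) [-0.0714 -0.1196  0.07  ]
0.07 (438, 279) [-0.0697  0.0681  0.07  ]
0.08 (103, 276) [-0.0785 -0.1082  0.08  ]
0.08 (427, 278) [-0.0776  0.0554  0.08  ]
0.08 (93, 276) [-0.0784 -0.1135  0.08  ]
0.08 (438, 279) [-0.0767  0.0615  0.08  ]
[240.37420732 247.69271295] (241, 237.8)
```

The wrist view shows the finger tips lying on top of the barrel (tips at about (150,262) and (362,262)). When fully open, the tips stand much farther back than I assumed, so they climbed the roller. I'll lift off, back away and use a smaller opening.

servo_tool --pt "0 0 0 -12 0 0 1" --pt "0 0 0 -25 0 0 1" --pt "0 0 0 -40 0 -10 1" --pt "0 0 0 -40 0 -25 0.0" --pt "0 0 0 -40 0 -40 0.0" --pt "0 0 0 -40 0 -55 0.0" --pt "0 0 0 -40 0 -60 0.0" --pt "0 0 0 -40 0 -60 0.0"

```text
time_s: 5.45
eef_pos: [0.4601, -0.0206, 0.0917]
eef_rot: [0.71, 0.062, 0.698, -0.065]
wrist_force: [0.6, -0.6, -0.1]
opening: 0.498
```

```bash
cat > shot.py <<'E'
import sys;from h import *
from bench import ctrl
import pickle
k=sys.argv[1];print(st());d={}
for n in sys.argv[2:]:
    d[n]=ctrl.camera(n);a=d[n]["pixels"]
    if n=='side':a=cv2.resize(a[180:290,190:350],None,fx=4.5,fy=4.5,interpolation=cv2.INTER_CUBIC)
    if n=='top':a=cv2.resize(a[130:280,190:345],None,fx=4,fy=4,interpolation=cv2.INTER_CUBIC)
    cv2.imwrite(f'pics/{n}{k}.png',a)
pickle.dump(d,open(f'cams{k}.pkl','wb'))
E
python3 shot.py 4 side wrist
```

```text
{'t': 5.45, 'f': array([-148.66,  -30.62,   91.73]), 'Ff': array([ 0.74, -0.5 , -0.09]), 'op': 0.498, 'zax': array([ 0.984, -0.178,  0.017]), 'xax': array([ 0.016, -0.005, -1.   ])}
```

View pics/wrist4.png

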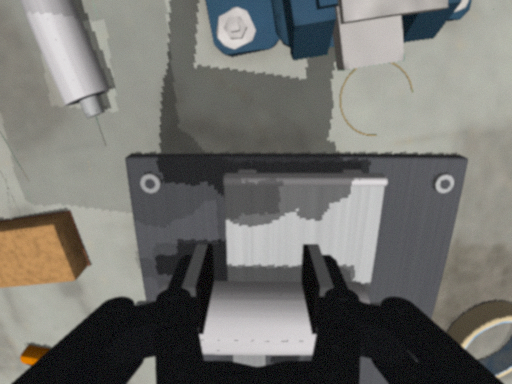

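View pics/side4.png

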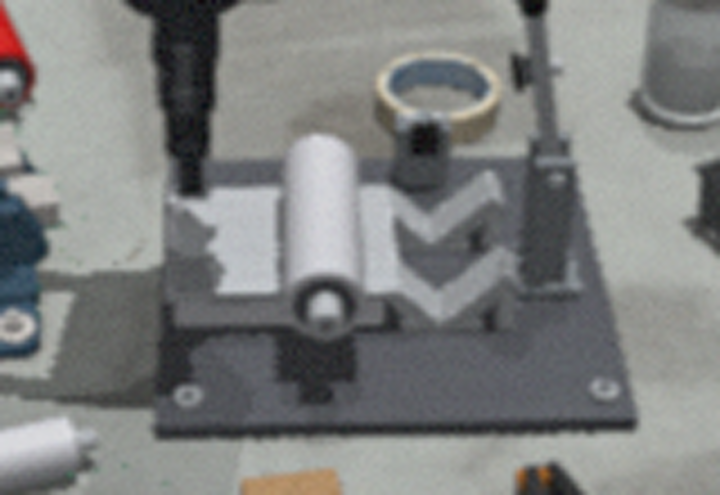

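```bash
python3 -c "
from h import *
import pickle
S=pickle.load(open('cams4.pkl','rb'))['side']
for z in (.08,.09,.1,.11,.12,.13,.14): print(z,proj(S,f2w([-.1487,-.058,z])).round(1),proj(S,f2w([-.1487,-.0,z])).round(1))
print(delta([-.15,-.025,.06]))
"
```

```text
0.08 [232.4 235.3] [232.8 222.6]
0.09 [232.3 232.4] [232.7 219.7]
0.1 [232.2 229.4] [232.7 216.7]
0.11 [232.1 226.3] [232.6 213.8]
0.12 [232.  223.3] [232.5 210.8]
0.13 [231.9 220.2] [232.4 207.8]
0.14 [231.8 217.1] [232.3 204.7]
[ 0.0000e+00  1.7000e-02  2.0000e-03  3.1909e+01  5.7700e+00 -2.5970e+00]
```

servo_tool --pt "0 0.017 0 0 6 -3 -1" --pt "0 0.017 0 0 6 -3 -1" --pt "0 0.017 0 0 6 -3 -1" --pt "0 0.017 0 0 6 -3 -1" --pt "0 0.017 0 0 6 -3 -1" --pt "0 0.017 0 0 6 -3 -1" --pt "0 0.017 0 0 6 -3 -1" --pt "0 0.017 0 0 6 -3 -1"

```text
time_s: 6.55
eef_pos: [0.4589, -0.0144, 0.0919]
eef_rot: [0.704, 0.062, 0.704, -0.064]
wrist_force: [-0.1, 0.6, 0.1]
opening: -0.001
```

```bash
python3 shot.py 5 side wrist;python3 -c "
from h import *
print(delta([-.14,-.025,.06]))"
```

```text
{'t': 6.55, 'f': array([-150.95,  -24.72,   91.9 ]), 'Ff': array([-0.24,  0.6 ,  0.09]), 'op': -0.001, 'zax': array([ 0.984, -0.178,  0.001]), 'xax': array([ 0.   , -0.002, -1.   ])}
[ 0.0000e+00  1.0000e-03  2.0000e-03  3.1913e+01 -2.2600e-01  1.0927e+01]
```

View pics/wrist5.png

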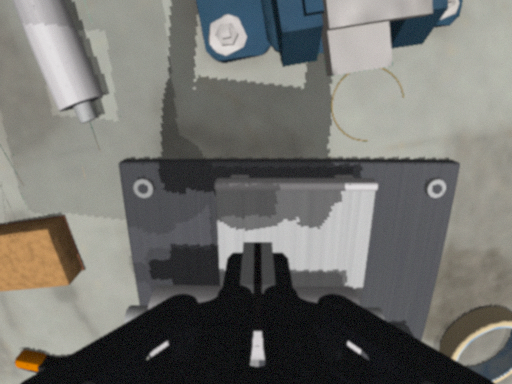

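View pics/side5.png

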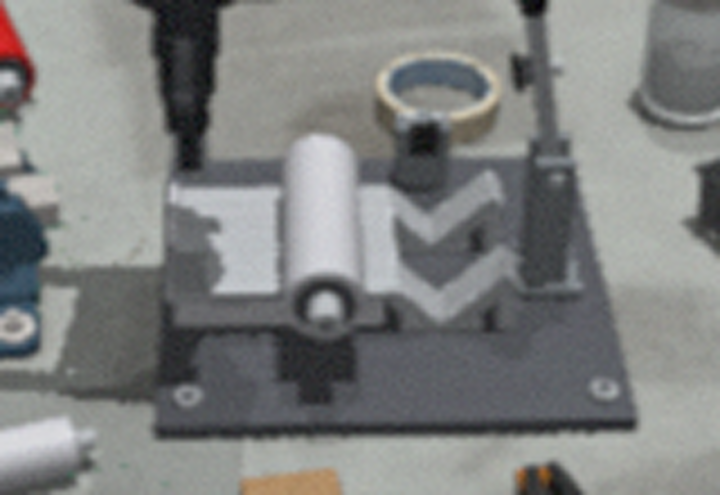

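```bash
python3 -c "
from h import *
import pickle
from bench import ctrl
c=pickle.load(open('cams5.pkl','rb'))['wrist'];M=np.array(c['tool_from_camera'])
o=ctrl.get_obs();q=o['eef_rot'];C=Rn.from_quat([q[1],q[2],q[3],q[0]]).as_matrix()
for off in (0,.03):
  for px,zz in [((121,163),.012),((459,162),.012),((143,189),.012),((436,188),.012),((217,180),.05),((377,182),.05)]:
    u=cv2.undistortPoints(np.array([[px]],float),c['intrinsics'],c['D'])[0,0]
    dr=C@M[:3,:3]@np.r_[u,1];oo=C@M[:3,3]+o['eef_pos']+[0,0,off];P=oo+dr*(zz-oo[2])/dr[2];print(off,px,w2f(P).round(4))
print(M.round(4), ctrl.get_obs()['q'])
"
```

```text
0 (121, 163) [-0.1725 -0.1305  0.012 ]
0 (459, 162) [-0.1742  0.1341  0.012 ]
0 (143, 189) [-0.1513 -0.1153  0.012 ]
0 (436, 188) [-0.1526  0.1185  0.012 ]
0 (217, 180) [-0.1705 -0.0512  0.05  ]
0 (377, 182) [-0.1693  0.0546  0.05  ]
0.03 (121, 163) [-0.165  -0.1434  0.012 ]
0.03 (459, 162) [-0.1669  0.1533  0.012 ]
0.03 (143, 189) [-0.1411 -0.1264  0.012 ]
0.03 (436, 188) [-0.1426  0.1357  0.012 ]
0.03 (217, 180) [-0.1612 -0.0551  0.05  ]
0.03 (377, 182) [-0.1599  0.0659  0.05  ]
[[ 1.300e-03 -3.248e-01  9.458e-01 -1.675e-01]
 [ 1.000e+00  6.000e-04 -1.200e-03  2.000e-04]
 [-1.000e-04  9.458e-01  3.248e-01 -8.410e-02]
 [ 0.000e+00  0.000e+00  0.000e+00  1.000e+00]] [-0.28904741  0.06388911  1.99069471 -0.00256181  1.08623142 -1.67956467]
```

servo_tool --pt "0 0 0 10 0 0 -1" --pt "0 0 0 20 0 0 -1" --pt "0 0 0 30 0 0 -1" --pt "0 0 0 37 0 3 -1" --pt "0 0 0 40 0 6 -1" --pt "0 0 0 40 0 6 -1" --pt "0 0 0 40 0 6 -1" --pt "0 0 0 40 0 6 -1"

```text
time_s: 7.65
eef_pos: [0.4649, -0.0156, 0.0522]
eef_rot: [0.705, 0.062, 0.704, -0.064]
wrist_force: [-0.1, 0.1, 0.3]
opening: -0.004
```

```bash
python3 shot.py 6 side wrist
```

```text
{'t': 7.65, 'f': array([-144.76,  -24.79,   52.17]), 'Ff': array([-0.08,  0.05,  0.33]), 'op': -0.004, 'zax': array([ 0.984, -0.178,  0.001]), 'xax': array([ 0.001, -0.003, -1.   ])}
```

View pics/wrist6.png

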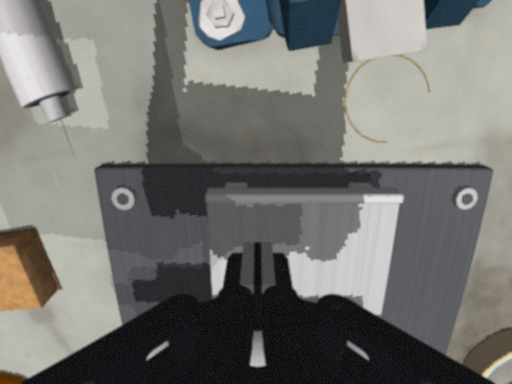

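View pics/side6.png

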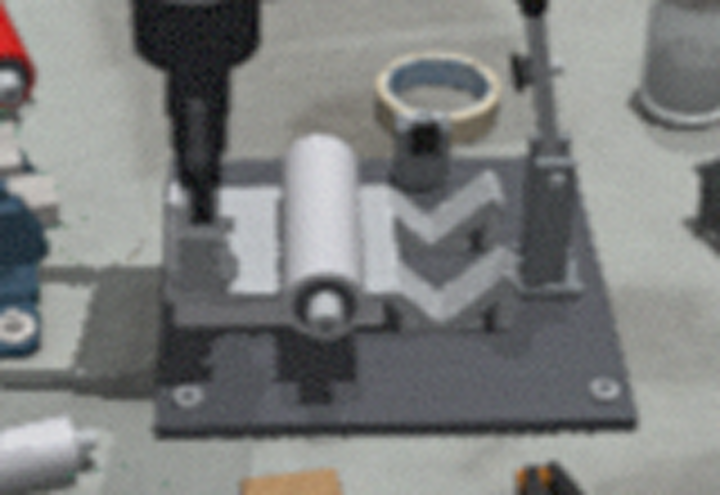

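servo_tool --pt "0 0 0 2 0 0 -1" --pt "0 0 0 4 0 0 -1" --pt "0 0 0 6 0 0 -1" --pt "0 0 0 7 0 0 -1" --pt "0 0 0 8 0 0 -1" --pt "0 0 0 9 0 0 -1" --pt "0 0 0 9 0 0 -1" --pt "0 0 0 9 0 0 -1"

```text
time_s: 8.75
eef_pos: [0.4649, -0.0156, 0.0432]
eef_rot: [0.705, 0.062, 0.704, -0.064]
wrist_force: [-1.0, 0.7, -0.8]
opening: 0.003
```

servo_tool --pt "0 0 0 3 0 0 -1" --pt "0 0 0 6 0 0 -1" --pt "0 0 0 9 0 0 -1" --pt "0 0 0 11 0 4 -1" --pt "0 0 0 11 0 10 -1" --pt "0 0 0 11 0 16 -1" --pt "0 0 0 11 0 22 -1" --pt "0 0 0 11 0 28 -1"

```text
time_s: 9.75
eef_pos: [0.4931, -0.0207, 0.0323]
eef_rot: [0.705, 0.062, 0.704, -0.064]
wrist_force: [0.3, 0.4, -0.6]
opening: -0.001
```

```bash
python3 shot.py 7 side wrist
```

```text
{'t': 9.75, 'f': array([-116.15,  -24.86,   32.28]), 'Ff': array([ 0.2 ,  0.46, -0.58]), 'op': -0.001, 'zax': array([ 0.984, -0.178,  0.001]), 'xax': array([ 0.001, -0.003, -1.   ])}
```

View pics/side7.png

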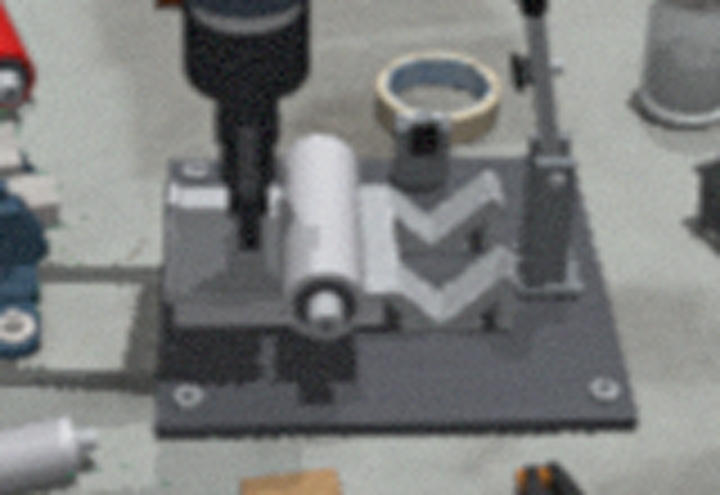

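View pics/wrist7.png

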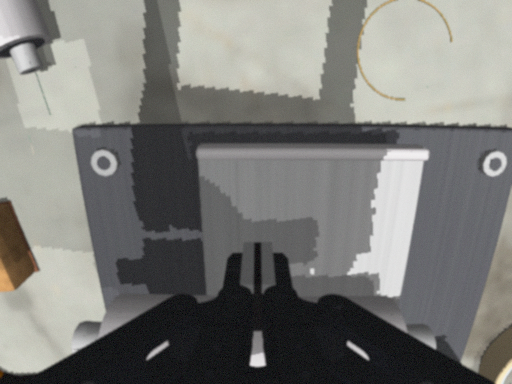

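The tip at (250,245) now looks to be below the axis height and about 10 mm behind the barrel. I'll push slowly.

servo_tool --pt "0 0 0 1 0 3 -1" --pt "0 0 0 1 0 6 -1" --pt "0 0 0 1 0 9 -1" --pt "0 0 0 1 0 12 -1" --pt "0 0 0 1 0 15 -1" --pt "0 0 0 1 0 18 -1" --pt "0 0 0 1 0 21 -1" --pt "0 0 0 1 0 24 -1"

```text
time_s: 10.85
eef_pos: [0.5172, -0.0252, 0.0314]
eef_rot: [0.705, 0.062, 0.704, -0.064]
wrist_force: [0.9, -0.4, 1.1]
opening: 0.0
```

```bash
python3 shot.py 8 side wrist
```

```text
{'t': 10.85, 'f': array([-91.64, -24.94,  31.41]), 'Ff': array([ 0.97, -0.19,  1.07]), 'op': 0.0, 'zax': array([ 0.984, -0.178,  0.002]), 'xax': array([ 0.001, -0.003, -1.   ])}
```

View pics/side8.png

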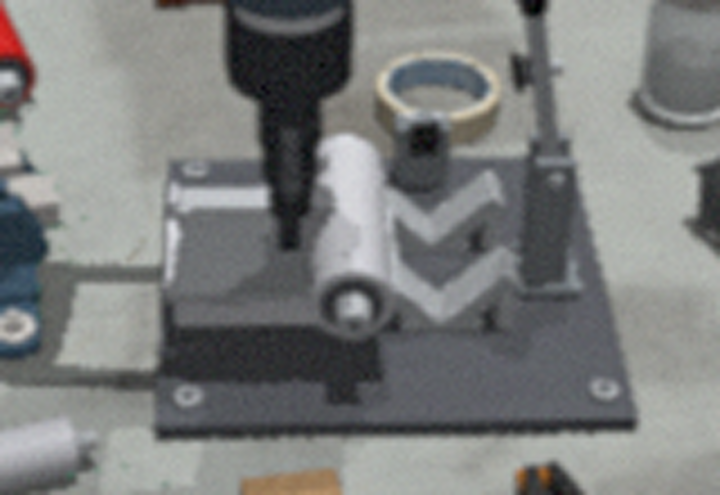

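View pics/wrist8.png

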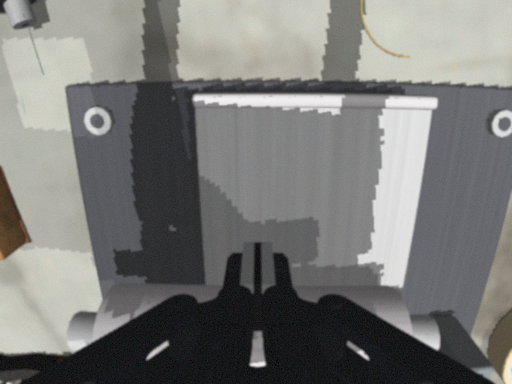

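Rolling is smooth: the roller's end has moved from (323,310) to (352,305), it is still square, and the force is near zero. I'll continue to the edge.

servo_tool --pt "0 0 0 0 0 4 -1" --pt "0 0 0 0 0 8 -1" --pt "0 0 0 0 0 12 -1" --pt "0 0 0 0 0 16 -1" --pt "0 0 0 0 0 19 -1" --pt "0 0 0 0 0 22 -1" --pt "0 0 0 0 0 25 -1" --pt "0 0 0 0 0 28 -1"

```text
time_s: 11.95
eef_pos: [0.5451, -0.0303, 0.0315]
eef_rot: [0.705, 0.062, 0.704, -0.064]
wrist_force: [-0.5, -0.5, 0.3]
opening: -0.002
```

```bash
python3 shot.py 9 side wrist
```

```text
{'t': 11.95, 'f': array([-63.25, -24.97,  31.51]), 'Ff': array([-0.42, -0.54,  0.28]), 'op': -0.002, 'zax': array([ 0.984, -0.178,  0.002]), 'xax': array([ 0.002, -0.003, -1.   ])}
```

View pics/side9.png

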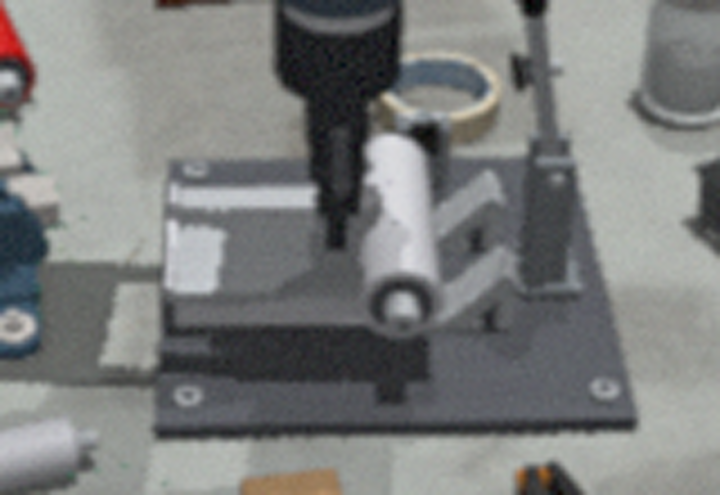

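servo_tool --pt "0 0 0 0 0 1 -1" --pt "0 0 0 0 0 2 -1" --pt "0 0 0 0 0 3 -1" --pt "0 0 0 0 0 3 -1" --pt "0 0 0 0 0 0 -1" --pt "0 0 0 0 0 -5 -1" --pt "0 0 0 0 0 -10 -1" --pt "0 0 0 0 0 -10 -1"

```text
time_s: 13.05
eef_pos: [0.535, -0.0284, 0.0315]
eef_rot: [0.705, 0.062, 0.704, -0.064]
wrist_force: [1.0, 0.4, -0.2]
opening: 0.0
```

```bash
python3 shot.py 10 side wrist
```

```text
{'t': 13.05, 'f': array([-73.55, -24.96,  31.52]), 'Ff': array([ 0.88,  0.56, -0.22]), 'op': 0.0, 'zax': array([ 0.984, -0.178,  0.002]), 'xax': array([ 0.002, -0.003, -1.   ])}
```

View pics/side10.png

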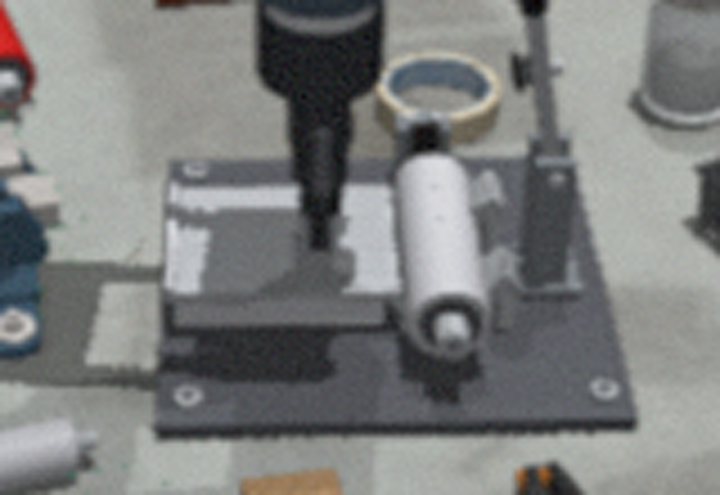

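The roller has dropped into the vees, with its near journal face at crop (453,330). Now I'll measure its pose and the gap to the stop.

```bash
python3 -c "
from h import *
import pickle
from bench import ctrl
S=pickle.load(open('cams10.pkl','rb'))['side']
for y in (-.11,-.115,-.12,-.125): print(y,(proj(S,f2w([0,y,.0544]))-[190,180])*4.5)
print(delta([0,-.155,.1]),delta([-.07,-.155,.1]))
# tip height estimate
for z in (.05,.06,.07): print(z,(proj(S,f2w([-.0735,-.033,z]))-[190,180])*4.5)
"
```

```text
-0.11 [445.03038853 335.40998896]
-0.115 [445.79164062 341.02200587]
-0.12 [446.5585649  346.67597068]
-0.125 [447.33122459 352.37235251]
[ 0.00000e+00  3.00000e-03  3.00000e-03 -6.77640e+01 -1.30178e+02
  7.30840e+01] [ 0.0000e+00  3.0000e-03  3.0000e-03 -6.7975e+01 -1.3016e+02  3.0840e+00]
0.05 [314.84202965 261.09295665]
0.06 [314.98474773 248.23145559]
0.07 [315.12875362 235.25294095]
```

servo_tool --pt "0 0 0 -35 0 -5 -1" --pt "0 0 0 -70 0 -5 -1" --pt "0 0 0 -70 -20 0 -1" --pt "0 0 0 -70 -60 10 -1" --pt "0 0 0 -70 -100 35 -1" --pt "0 0 0 -70 -140 60 -1" --pt "0 0.003 0 -70 -140 73 -1" --pt "0 0.003 0.003 -70 -140 73 -1"

```text
time_s: 14.15
eef_pos: [0.582, -0.1803, 0.1009]
eef_rot: [0.704, 0.064, 0.705, -0.063]
wrist_force: [-0.7, -0.4, -0.7]
opening: -0.001
```

```bash
python3 shot.py 11 side wrist top; python3 -c "
import pickle,cv2
S=pickle.load(open('cams11.pkl','rb'))
cv2.imwrite('pics/s11z.png',cv2.resize(S['side']['pixels'][200:275,265:345],None,fx=8,fy=8,interpolation=cv2.INTER_CUBIC))"
```

```text
{'t': 14.15, 'f': array([-1.6000e-01, -1.6601e+02,  1.0089e+02]), 'Ff': array([-0.59, -0.55, -0.73]), 'op': -0.001, 'zax': array([ 0.984, -0.179, -0.001]), 'xax': array([-0.001,  0.001, -1.   ])}
```

View pics/s11z.png

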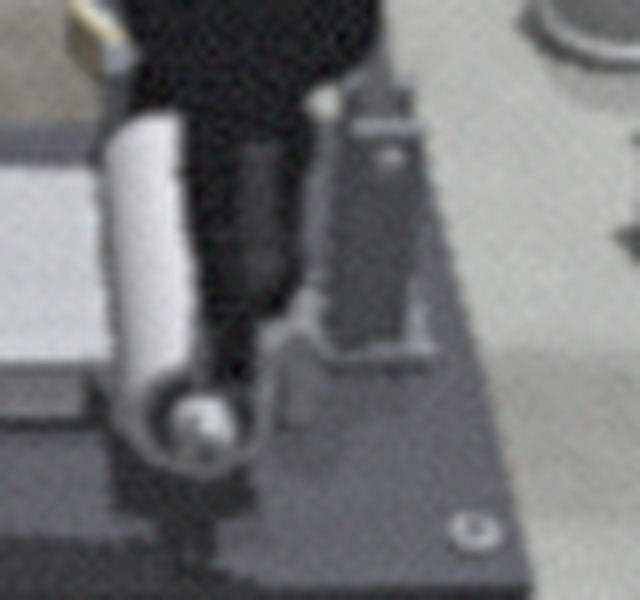

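View pics/top11.png

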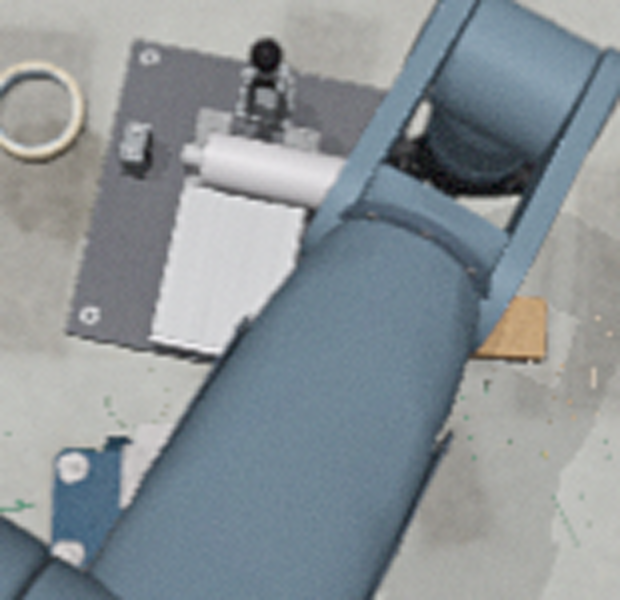

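View pics/wrist11.png

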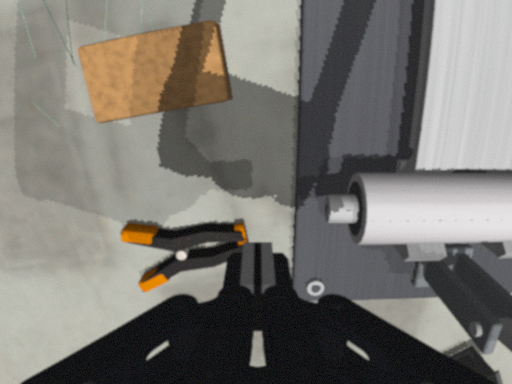

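```bash
cat >> h.py <<'E'
def wray(c,o,px,zz):
    M=np.array(c['tool_from_camera']);q=o['eef_rot'];C=Rn.from_quat([q[1],q[2],q[3],q[0]]).as_matrix()
    u=cv2.undistortPoints(np.array([[px]],float),c['intrinsics'],c['D'])[0,0]
    dr=C@M[:3,:3]@np.r_[u,1];oo=C@M[:3,3]+o['eef_pos'];return w2f(oo+dr*(zz-oo[2])/dr[2]).round(4)
E
python3 -c "
from h import *
import pickle
from bench import ctrl
d=pickle.load(open('cams11.pkl','rb'));o=ctrl.get_obs()
for px,z in [((329,208),.0544),((355,208),.0544),((338,195),.064),((338,222),.0544),((246,226),.02),((247,243),.02),((150,288),.01),((125,240),.01),((315,288),.012)]: print(px,wray(d['wrist'],o,px,z))
print('top +y end',w2f(onz(d['top'],(190+185.5/4-.5,130+153.5/4-.5),.0544)))
print('stop',w2f(onz(d['top'],(190+150/4-.5,130+150/4-.5),.06)))
S=d['side']
print('side x0..',[ ((proj(S,f2w([x,y,.0544]))-[265,200]+.5)*8-.5).round(0) for x in (0,.004) for y in (-.105,-.11,-.115)] if 0 else [((proj(S,f2w([x,y,.0544]))-[265,200]+.5)*8-.5).round(0).tolist() for x in (0,.004) for y in (-.105,-.11,-.115)])
print(delta([0,-.15,.02]))
"
```

```text
(329, 208) [ 0.001  -0.1148  0.0544]
(355, 208) [ 0.0011 -0.0965  0.0544]
(338, 195) [-0.012  -0.1117  0.064 ]
(338, 222) [ 0.0117 -0.1076  0.0544]
(246, 226) [ 0.0306 -0.1737  0.02  ]
(247, 243) [ 0.0462 -0.1731  0.02  ]
(150, 288) [ 0.0991 -0.2641  0.01  ]
(125, 240) [ 0.0494 -0.2807  0.01  ]
(315, 288) [ 0.0967 -0.1118  0.012 ]
top +y end [0.00154917 0.06076685 0.0544    ]
stop [-0.00327271  0.09190152  0.06      ]
side x0.. [[193.0, 430.0], [195.0, 440.0], [196.0, 450.0], [205.0, 430.0], [207.0, 440.0], [208.0, 450.0]]
[ 0.0000e+00 -2.0000e-03 -1.0000e-03  8.1417e+01  1.4475e+01  1.2400e+00]
```

servo_tool --pt "0 0 0 15 3 1 -1" --pt "0 0 0 30 6 1 -1" --pt "0 0 0 45 9 1 -1" --pt "0 0 0 60 12 1 -1" --pt "0 0 0 72 15 1 -1" --pt "0 0 0 83 18 1 -1" --pt "0 0 0 83 22 1 -1" --pt "0 0 0 83 26 1 -1"

```text
time_s: 15.3
eef_pos: [0.5872, -0.1531, 0.0188]
eef_rot: [0.704, 0.063, 0.705, -0.063]
wrist_force: [-0.0, 0.5, 0.5]
opening: 0.004
```

```bash
python3 shot.py 12 side wrist; python3 -c "
import pickle,cv2
S=pickle.load(open('cams12.pkl','rb'))
cv2.imwrite('pics/s12z.png',cv2.resize(S['side']['pixels'][200:275,265:345],None,fx=8,fy=8,interpolation=cv2.INTER_CUBIC))"
```

```text
{'t': 15.3, 'f': array([ 1.2000e-01, -1.3831e+02,  1.8800e+01]), 'Ff': array([-0.09,  0.45,  0.49]), 'op': 0.004, 'zax': array([ 0.984, -0.178, -0.001]), 'xax': array([-0.001,  0.001, -1.   ])}
```

View pics/s12z.png

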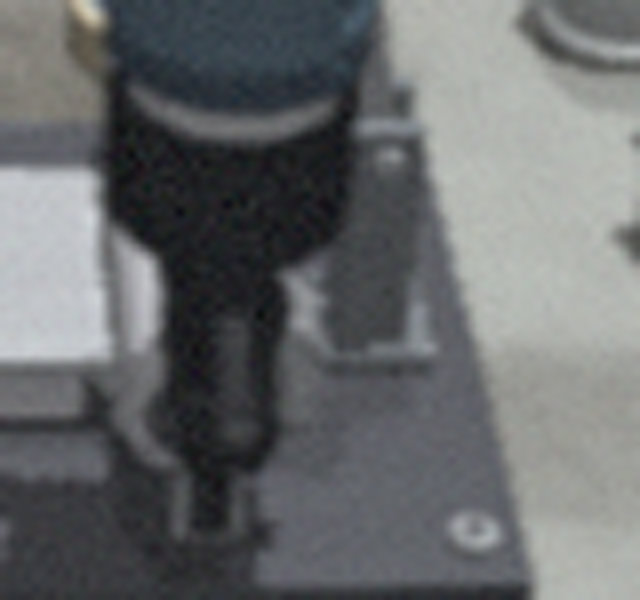

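View pics/wrist12.png

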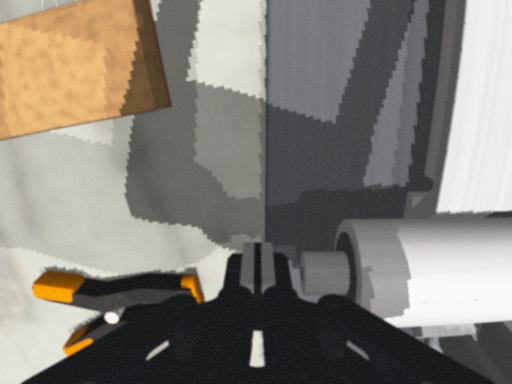

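```bash
python3 -c "
from h import *
import pickle
S=pickle.load(open('cams12.pkl','rb'))['side']
for y in (-.15,-.14):
  for z in (.02,.03,.04,.05): print(y,z,((proj(S,f2w([0,y,z]))-[265,200]+.5)*8-.5).round(0))
"
```

```text
-0.15 0.02 [201. 602.]
-0.15 0.03 [202. 579.]
-0.15 0.04 [204. 556.]
-0.15 0.05 [205. 532.]
-0.14 0.02 [198. 581.]
-0.14 0.03 [199. 558.]
-0.14 0.04 [201. 535.]
-0.14 0.05 [202. 511.]
```

The tip is at crop (212,540), which puts it about 45 mm above the bench and in line with the journal. In the wrist view the journal (305–350, 272) sits beside the finger. I'll advance slowly, watching the force.

servo_tool --pt "0 0 0 0 2 0 -1" --pt "0 0 0 0 4 0 -1" --pt "0 0 0 0 6 0 -1" --pt "0 0 0 0 8 0 -1" --pt "0 0 0 0 10 0 -1" --pt "0 0 0 0 12 0 -1" --pt "0 0 0 0 14 0 -1" --pt "0 0 0 0 16 0 -1"

```text
time_s: 16.4
eef_pos: [0.5901, -0.1385, 0.0193]
eef_rot: [0.704, 0.063, 0.704, -0.063]
wrist_force: [-1.5, -5.0, 0.8]
opening: -0.001
```

```bash
python3 shot.py 13 wrist side
```

```text
{'t': 16.4, 'f': array([   0.34, -123.37,   19.26]), 'Ff': array([-0.56, -5.16,  0.79]), 'op': -0.001, 'zax': array([ 0.984, -0.178, -0.   ]), 'xax': array([-0.001, -0.001, -1.   ])}
```

View pics/wrist13.png

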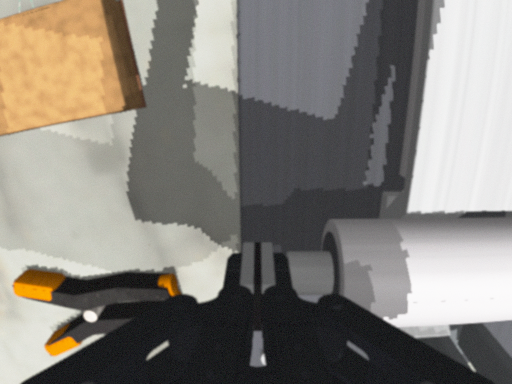

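servo_tool --pt "0 0 0 0 2 0 -1" --pt "0 0 0 0 4 0 -1" --pt "0 0 0 0 6 0 -1" --pt "0 0 0 0 8 0 -1" --pt "0 0 0 0 10 0 -1" --pt "0 0 0 0 12 0 -1" --pt "0 0 0 0 14 0 -1" --pt "0 0 0 0 16 0 -1"

```text
time_s: 17.5
eef_pos: [0.5928, -0.1234, 0.0193]
eef_rot: [0.704, 0.062, 0.705, -0.064]
wrist_force: [-2.4, -6.0, 0.3]
opening: 0.002
```

```bash
python3 shot.py 14 wrist side
```

```text
{'t': 17.5, 'f': array([   0.31, -108.12,   19.29]), 'Ff': array([-1.27, -6.3 ,  0.35]), 'op': 0.002, 'zax': array([ 0.984, -0.178, -0.   ]), 'xax': array([-0.001, -0.002, -1.   ])}
```

View pics/side14.png

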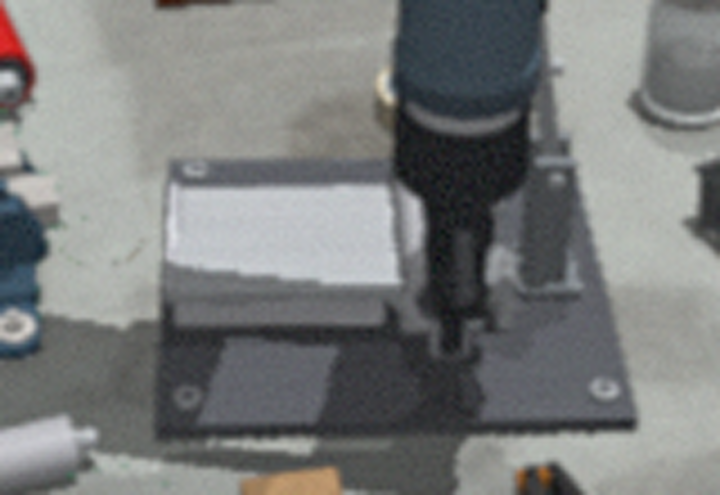

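Sliding friction is about 6 N. I expect about 12 mm more, so I'll go slower.

servo_tool --pt "0 0 0 0 2 0 -1" --pt "0 0 0 0 3 0 -1" --pt "0 0 0 0 4 0 -1" --pt "0 0 0 0 5 0 -1" --pt "0 0 0 0 6 0 -1" --pt "0 0 0 0 7 0 -1" --pt "0 0 0 0 7.5 0 -1" --pt "0 0 0 0 8 0 -1"

```text
time_s: 18.6
eef_pos: [0.5942, -0.116, 0.0193]
eef_rot: [0.704, 0.062, 0.705, -0.064]
wrist_force: [-1.3, -5.6, 0.7]
opening: -0.001
```

```bash
python3 -c "
from h import *
print(st())"
```

```text
{'t': 18.6, 'f': array([   0.32, -100.61,   19.3 ]), 'Ff': array([-0.31, -5.71,  0.67]), 'op': -0.001, 'zax': array([ 0.984, -0.178, -0.   ]), 'xax': array([-0.001, -0.003, -1.   ])}
```

servo_tool --pt "0 0 0 0 1 0 -1" --pt "0 0 0 0 1.5 0 -1" --pt "0 0 0 0 2 0 -1" --pt "0 0 0 0 2.4 0 -1" --pt "0 0 0 0 2.8 0 -1" --pt "0 0 0 0 3.2 0 -1" --pt "0 0 0 0 3.6 0 -1" --pt "0 0 0 0 4 0 -1"

```text
time_s: 19.6
eef_pos: [0.5943, -0.1153, 0.0194]
eef_rot: [0.704, 0.061, 0.705, -0.066]
wrist_force: [-4.3, -14.3, -1.5]
opening: 0.001
```

```bash
python3 shot.py 15 top
```

```text
{'t': 19.6, 'f': array([  0.35, -99.87,  19.41]), 'Ff': array([ -1.64, -14.87,  -1.47]), 'op': 0.001, 'zax': array([ 0.984, -0.178, -0.001]), 'xax': array([-0.002, -0.007, -1.   ])}
```

View pics/top15.png

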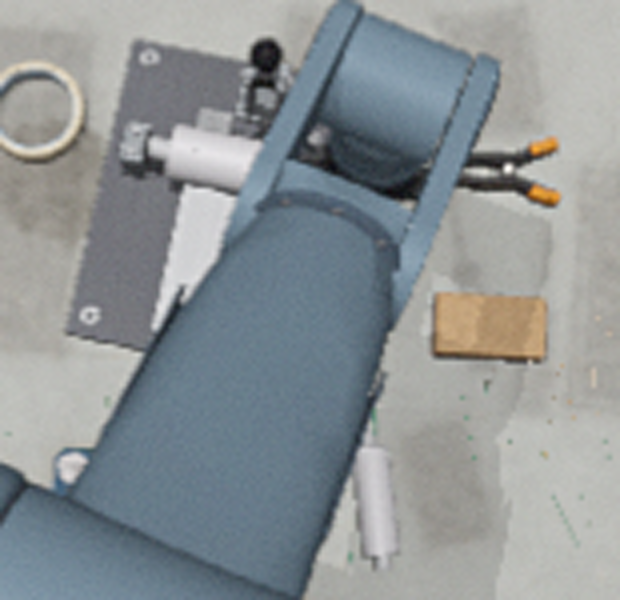

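Pressed home: the force rose from 5.7 to 14.9 N, so about 9 N is on the stop. The tool stopped advancing, and the top view shows the journal touching the stop at (150,148). I'll withdraw and go round behind the ball.

servo_tool --pt "0 0 0 0 -3 0 -1" --pt "0 0 0 0 -10 0 -1" --pt "0 0 0 0 -22 0 -1" --pt "0 0 0 -5 -32 0 -1" --pt "0 0 0 -50 -32 0 -1" --pt "0 0 0 -100 -32 0 -1" --pt "0 0 0 -150 -32 0 -1" --pt "0 0 0 -200 -32 0 -1"

```text
time_s: 20.65
eef_pos: [0.5888, -0.1458, 0.2218]
eef_rot: [0.704, 0.061, 0.705, -0.066]
wrist_force: [1.2, -1.5, -0.2]
opening: -0.001
```

```bash
python3 shot.py 16 top wrist; python3 -c "
from h import *
print(delta([.105,.0015,.27]))"
```

```text
{'t': 20.65, 'f': array([   0.35, -130.86,  221.76]), 'Ff': array([ 1.43, -1.3 , -0.22]), 'op': -0.001, 'zax': array([ 0.984, -0.178, -0.   ]), 'xax': array([-0.001, -0.007, -1.   ])}
[ 1.00000e-03  1.20000e-02  1.00000e-02 -4.25340e+01  1.32672e+02
  1.01290e+02]
```

View pics/wrist16.png

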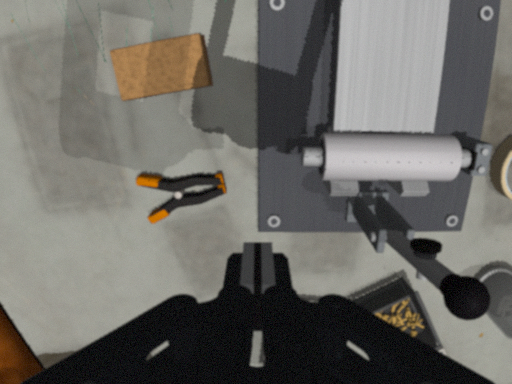

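The roller is seated and its right journal touches the stop at (472,157). The ball is at (465,297). I'll check the ball position from both views.

```bash
python3 -c "
from h import *
import pickle
from bench import ctrl
d=pickle.load(open('cams16.pkl','rb'));o=ctrl.get_obs();c=d['wrist']
print([wray(c,o,(465,297),z) for z in (.22,.226,.232)])
T=d['top'];print([w2f(onz(T,(190+265/4-.5,130+54/4-.5),z)).round(4) for z in (.22,.226,.232)])
print(wray(c,o,(463,157),.0544),wray(c,o,(308,156),.0544))
"
```

```text
[array([0.054 , 0.0051, 0.22  ]), array([0.0493, 0.0004, 0.226 ]), array([ 0.0446, -0.0042,  0.232 ])]
[array([0.0535, 0.0028, 0.22  ]), array([0.0515, 0.0025, 0.226 ]), array([0.0496, 0.0023, 0.232 ])]
[-0.0002  0.088   0.0544] [ 0.0008 -0.0808  0.0544]
```

View pics/top16.png

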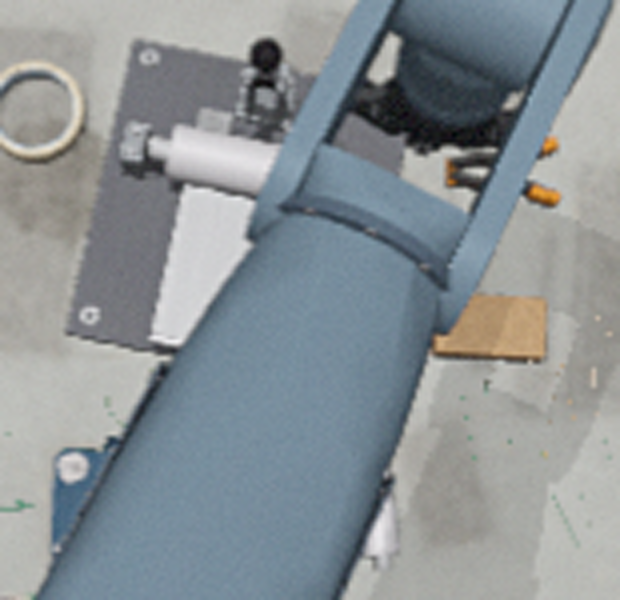

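servo_tool --pt "0 0.005 0.005 -30 10 30 -1" --pt "0 0.012 0.01 -45 20 75 -1" --pt "0 0.012 0.01 -45 50 102 -1" --pt "0 0.012 0.01 -45 90 102 -1" --pt "0 0.012 0.01 -45 132 102 -1" --pt "0 0.012 0.01 -45 132 102 -1" --pt "0 0.012 0.01 -45 132 102 -1" --pt "0 0.012 0.01 -45 132 102 -1"

```text
time_s: 21.75
eef_pos: [0.7157, -0.0364, 0.2724]
eef_rot: [0.704, 0.064, 0.704, -0.064]
wrist_force: [-1.2, -0.8, -0.3]
opening: -0.004
```

```bash
python3 shot.py 17 wrist; python3 -c "
import sys;from h import *
from bench import ctrl
print(delta([.105,.001,.195]))
a=ctrl.camera('side')['pixels'];cv2.imwrite('pics/side17.png',cv2.resize(a[120:280,230:380],None,fx=4,fy=3.7,interpolation=cv2.INTER_CUBIC))"
```

```text
{'t': 21.75, 'f': array([105.73,  -0.55, 272.36]), 'Ff': array([-1.  , -1.01, -0.29]), 'op': -0.004, 'zax': array([ 0.984, -0.179, -0.001]), 'xax': array([-0.001, -0.   , -1.   ])}
[-1.0000e-03 -0.0000e+00  0.0000e+00  7.7436e+01  1.6700e+00 -7.5100e-01]
```

View pics/wrist17.png

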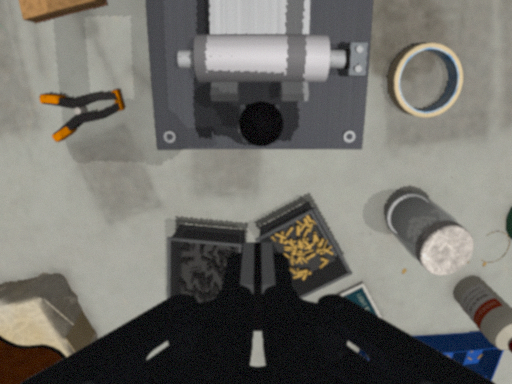

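View pics/side17.png

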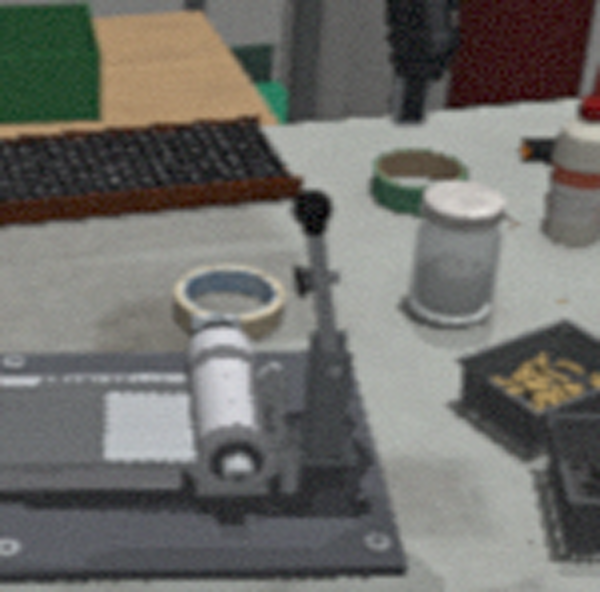

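The ball at wrist (262,123) lies straight ahead of the shut fingers; in the side view the tip is at (410,120) and the ball at (312,212). I'll descend behind it.

servo_tool --pt "0 0 0 15 2 0 -1" --pt "0 0 0 30 2 0 -1" --pt "0 0 0 45 2 0 -1" --pt "0 0 0 60 2 0 -1" --pt "0 0 0 70 2 0 -1" --pt "0 0 0 75 2 -4 -1" --pt "0 0 0 75 2 -10 -1" --pt "0 0 0 75 2 -16 -1"

```text
time_s: 22.85
eef_pos: [0.7003, -0.0315, 0.1983]
eef_rot: [0.705, 0.063, 0.704, -0.064]
wrist_force: [0.3, -0.5, -0.5]
opening: -0.002
```

```bash
python3 -c "
import sys;from h import *
from bench import ctrl
print(st())
a=ctrl.camera('side')['pixels'];cv2.imwrite('pics/side18.png',cv2.resize(a[120:280,230:380],None,fx=4,fy=3.7,interpolation=cv2.INTER_CUBIC))"
```

```text
{'t': 22.85, 'f': array([ 89.67,   1.56, 198.3 ]), 'Ff': array([ 0.42, -0.39, -0.52]), 'op': -0.002, 'zax': array([ 0.984, -0.179,  0.001]), 'xax': array([ 0.001, -0.001, -1.   ])}
```

View pics/side18.png

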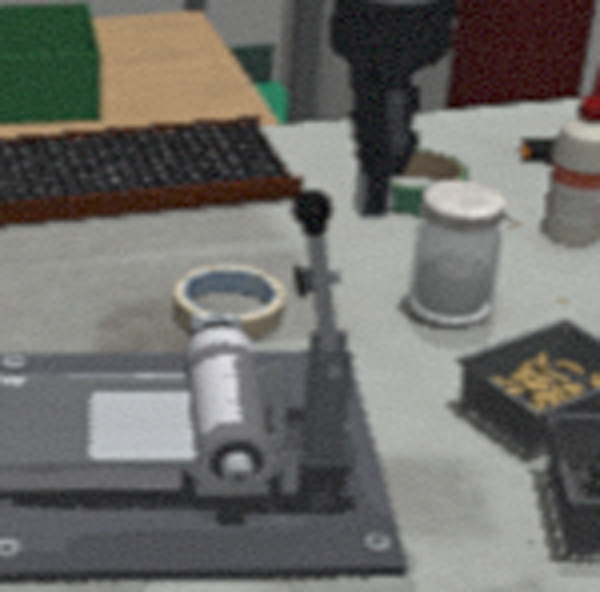

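servo_tool --pt "0 0 0 0 0 -7 -1" --pt "0 0 0 0 0 -14 -1" --pt "0 0 0 0 0 -20 -1" --pt "0 0 0 1 0 -26 -1" --pt "0 0 0 3 0 -32 -1" --pt "0 0 0 5 0 -38 -1" --pt "0 0 0 7 0 -44 -1" --pt "0 0 0 9 0 -50 -1"

```text
time_s: 23.9
eef_pos: [0.6504, -0.0224, 0.1896]
eef_rot: [0.705, 0.063, 0.704, -0.064]
wrist_force: [3.9, -0.9, 2.7]
opening: -0.007
```

```bash
python3 -c "
import sys;from h import *
from bench import ctrl
print(st())
a=ctrl.camera('side')['pixels'];cv2.imwrite('pics/side19.png',cv2.resize(a[120:280,230:380],None,fx=4,fy=3.7,interpolation=cv2.INTER_CUBIC))"
```

```text
{'t': 23.9, 'f': array([ 38.91,   1.6 , 189.57]), 'Ff': array([ 4.04, -0.13,  2.67]), 'op': -0.007, 'zax': array([ 0.984, -0.179,  0.001]), 'xax': array([ 0.001, -0.001, -1.   ])}
```

View pics/side19.png

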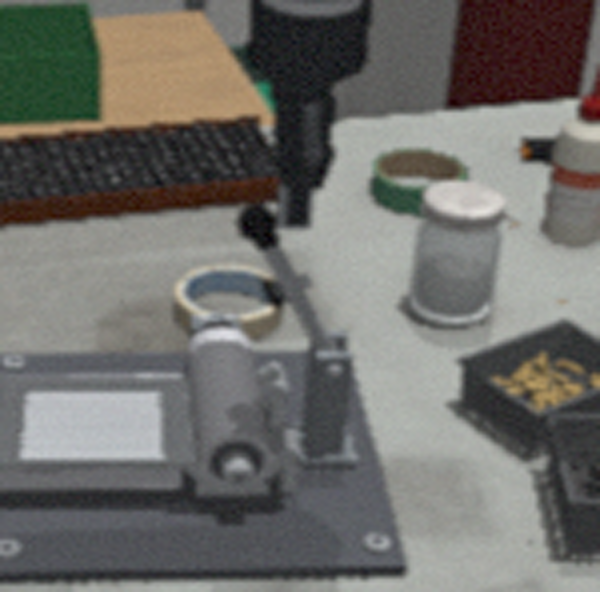

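The arm is swinging as expected: ball at (258,225), tip at (293,222), force 4 N. I'll continue along the arc.

servo_tool --pt "0 0 0 1 0 -5 -1" --pt "0 0 0 3 0 -10 -1" --pt "0 0 0 5 0 -15 -1" --pt "0 0 0 8 0 -20 -1" --pt "0 0 0 11 0 -25 -1" --pt "0 0 0 14 0 -29 -1" --pt "0 0 0 17 0 -33 -1" --pt "0 0 0 20 0 -37 -1"

```text
time_s: 24.95
eef_pos: [0.613, -0.0155, 0.1683]
eef_rot: [0.704, 0.063, 0.704, -0.064]
wrist_force: [6.1, -0.7, -1.5]
opening: 0.003
```

```bash
python3 -c "
import sys;from h import *
from bench import ctrl
print(st())
a=ctrl.camera('side')['pixels'];cv2.imwrite('pics/side20.png',cv2.resize(a[120:280,230:380],None,fx=4,fy=3.7,interpolation=cv2.INTER_CUBIC))"
```

```text
{'t': 24.95, 'f': array([  0.93,   1.66, 168.34]), 'Ff': array([ 6.16,  0.45, -1.45]), 'op': 0.003, 'zax': array([ 0.984, -0.179, -0.   ]), 'xax': array([-0., -0., -1.])}
```

View pics/side20.png

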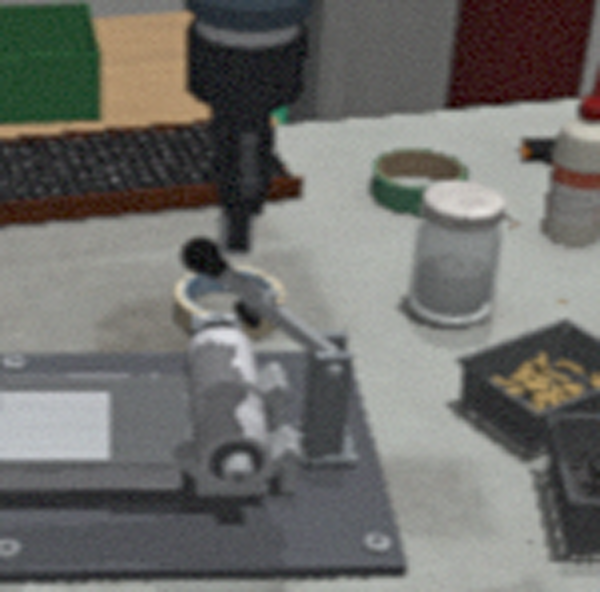

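The ball is now at (205,257), about 0.8 rad. I'll lift, move over it and continue from above.

servo_tool --pt "0 0 0 -4 0 4 -1" --pt "0 0 0 -24 0 4 -1" --pt "0 0 0 -24 0 -10 -1" --pt "0 0 0 -24 0 -27 -1" --pt "0 0 0 -24 0 -27 -1" --pt "0 0 0 -20 0 -27 -1" --pt "0 0 0 -16 0 -27 -1" --pt "0 0 0 -14 0 -27 -1"

```text
time_s: 26.0
eef_pos: [0.5857, -0.0106, 0.1811]
eef_rot: [0.703, 0.064, 0.705, -0.064]
wrist_force: [-1.0, -0.8, 1.3]
opening: -0.0
```

```bash
python3 -c "
import sys;from h import *
from bench import ctrl
print(st())
a=ctrl.camera('side')['pixels'];cv2.imwrite('pics/side21.png',cv2.resize(a[120:280,230:380],None,fx=4,fy=3.7,interpolation=cv2.INTER_CUBIC))"; python3 shot.py 21 wrist
```

```text
{'t': 26.0, 'f': array([-26.82,   1.66, 181.12]), 'Ff': array([-0.82, -0.99,  1.27]), 'op': -0.0, 'zax': array([ 0.984, -0.179, -0.002]), 'xax': array([-0.002, -0.   , -1.   ])}
{'t': 26.05, 'f': array([-26.94,   1.68, 180.92]), 'Ff': array([-0.46,  0.29, -0.87]), 'op': 0.004, 'zax': array([ 0.984, -0.179, -0.003]), 'xax': array([-0.003,  0.   , -1.   ])}
```

View pics/side21.png

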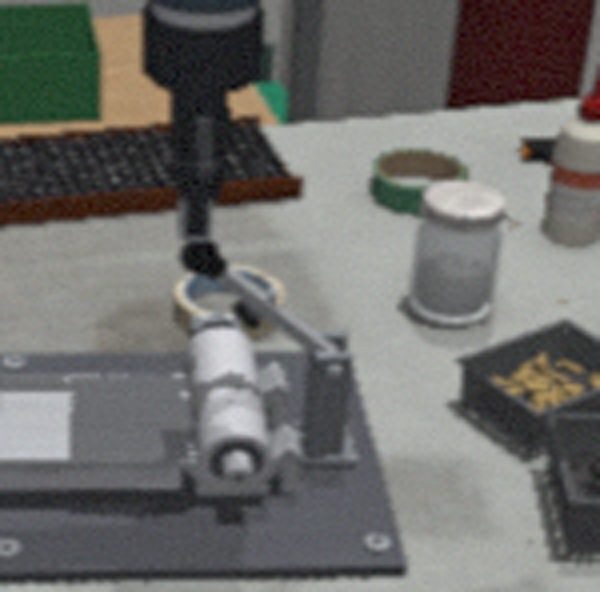

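View pics/wrist21.png

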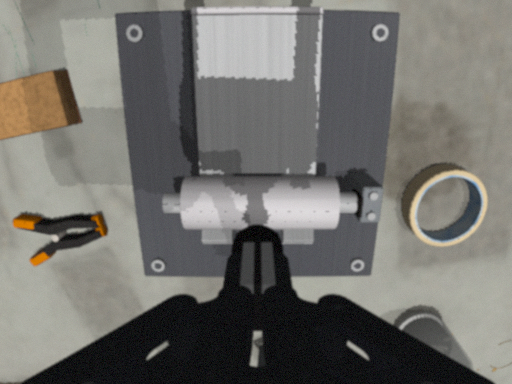

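The tip sits just above the ball (side (195,240), ball (203,258); wrist ball centred at column 258). I'll press down along the arc.

servo_tool --pt "0 0 0 6 0 -3 -1" --pt "0 0 0 12 0 -8 -1" --pt "0 0 0 18 0 -12 -1" --pt "0 0 0 23 0 -15 -1" --pt "0 0 0 29 0 -19 -1" --pt "0 0 0 34 0 -22 -1" --pt "0 0 0 40 0 -25 -1" --pt "0 0 0 46 0 -27 -1"

```text
time_s: 27.1
eef_pos: [0.5582, -0.0055, 0.1356]
eef_rot: [0.703, 0.063, 0.706, -0.064]
wrist_force: [-5.1, 0.7, 6.4]
opening: 0.001
```

```bash
python3 -c "
import sys;from h import *
from bench import ctrl
print(st())
a=ctrl.camera('side')['pixels'];cv2.imwrite('pics/side22.png',cv2.resize(a[120:280,230:380],None,fx=4,fy=3.7,interpolation=cv2.INTER_CUBIC))"
```

```text
{'t': 27.1, 'f': array([-54.82,   1.79, 135.61]), 'Ff': array([-5.17, -0.22,  6.39]), 'op': 0.001, 'zax': array([ 0.984, -0.179, -0.004]), 'xax': array([-0.004,  0.   , -1.   ])}
```

View pics/side22.png

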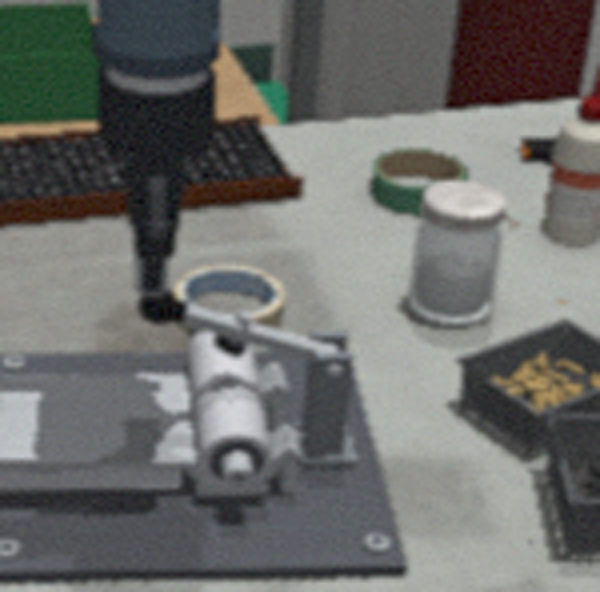

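The tip has crept to the near side of the ball, with the ball 7 mm behind it and a sideways force of 5 N. I'll re-centre, then continue down.

servo_tool --pt "0 0 0 -8 0 0 -1" --pt "0 0 0 -10 0 6 -1" --pt "0 0 0 -7 0 6 -1" --pt "0 0 0 -2 0 5 -1" --pt "0 0 0 4 0 3 -1" --pt "0 0 0 10 0 1 -1" --pt "0 0 0 15 0 0 -1" --pt "0 0 0 20 0 -1 -1"

```text
time_s: 28.15
eef_pos: [0.5555, -0.0049, 0.1142]
eef_rot: [0.702, 0.063, 0.707, -0.063]
wrist_force: [-2.8, 0.5, 4.6]
opening: 0.004
```

```bash
python3 -c "
import sys;from h import *
from bench import ctrl
print(st())
a=ctrl.camera('side')['pixels'];cv2.imwrite('pics/side23.png',cv2.resize(a[120:280,230:380],None,fx=4,fy=3.7,interpolation=cv2.INTER_CUBIC))"
```

```text
{'t': 28.15, 'f': array([-57.58,   1.85, 114.19]), 'Ff': array([-2.88, -0.02,  4.56]), 'op': 0.004, 'zax': array([ 0.984, -0.179, -0.007]), 'xax': array([-0.007,  0.001, -1.   ])}
```

View pics/side23.png

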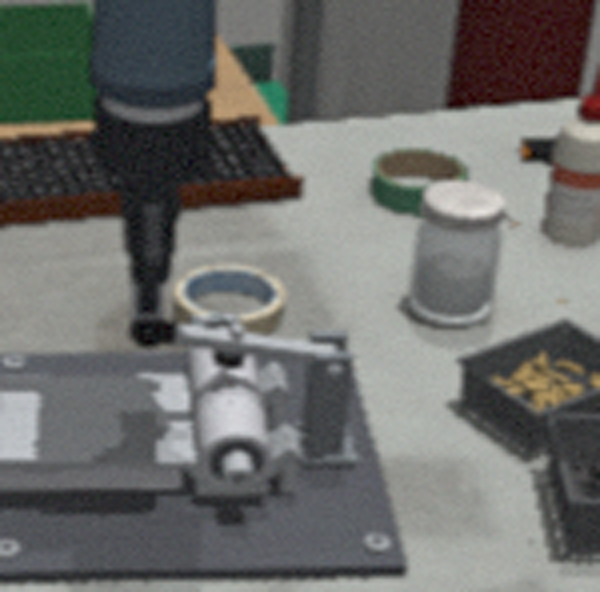

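servo_tool --pt "0 0 0 2 0 0 -1" --pt "0 0 0 4 0 0 -1" --pt "0 0 0 6 0 0 -1" --pt "0 0 0 8 0 0 -1" --pt "0 0 0 10 0 0 -1" --pt "0 0 0 12 0 0 -1" --pt "0 0 0 13 0 0 -1" --pt "0 0 0 14 0 0 -1"

```text
time_s: 29.2
eef_pos: [0.5551, -0.0048, 0.0994]
eef_rot: [0.702, 0.064, 0.707, -0.063]
wrist_force: [-2.6, 1.1, 3.8]
opening: -0.0
```

```bash
python3 -c "
import sys;from h import *
from bench import ctrl
print(st())
a=ctrl.camera('side')['pixels'];cv2.imwrite('pics/side24.png',cv2.resize(a[170:260,260:330],None,fx=8,fy=6.5,interpolation=cv2.INTER_CUBIC))"
```

```text
{'t': 29.2, 'f': array([-57.97,   1.86,  99.42]), 'Ff': array([-2.77,  0.65,  3.77]), 'op': -0.0, 'zax': array([ 0.984, -0.179, -0.007]), 'xax': array([-0.007,  0.001, -1.   ])}
```

View pics/side24.png

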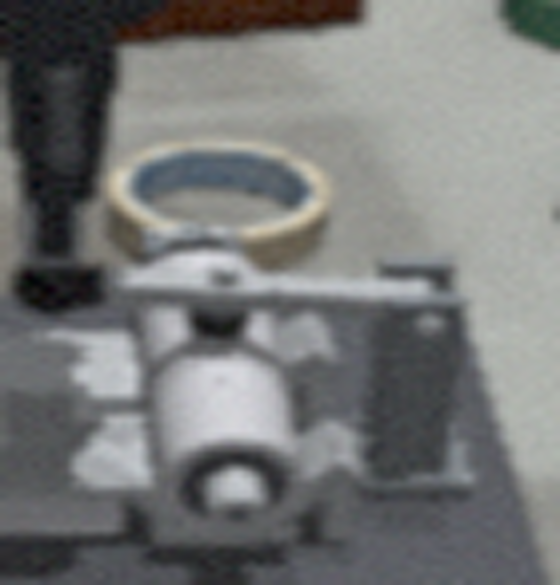

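The arm is nearly level, with the swinging force still about 4 N. Now I'll take fine steps until I feel the pad.

servo_tool --pt "0 0 0 0.6 0 0 -1" --pt "0 0 0 1 0 0 -1" --pt "0 0 0 1.4 0 0 -1" --pt "0 0 0 1.8 0 0 -1" --pt "0 0 0 2.1 0 0 -1" --pt "0 0 0 2.4 0 0 -1" --pt "0 0 0 2.7 0 0 -1" --pt "0 0 0 3.0 0 0 -1"

```text
time_s: 30.25
eef_pos: [0.5552, -0.0048, 0.0963]
eef_rot: [0.702, 0.064, 0.707, -0.063]
wrist_force: [-3.3, 0.1, 3.4]
opening: -0.002
```

servo_tool --pt "0 0 0 0.4 0 0 -1" --pt "0 0 0 0.8 0 0 -1" --pt "0 0 0 1.1 0 0 -1" --pt "0 0 0 1.4 0 0 -1" --pt "0 0 0 1.7 0 0 -1" --pt "0 0 0 2.0 0 0 -1" --pt "0 0 0 2.3 0 0 -1" --pt "0 0 0 2.6 0 0 -1"

```text
time_s: 31.25
eef_pos: [0.5551, -0.0048, 0.0937]
eef_rot: [0.702, 0.064, 0.707, -0.063]
wrist_force: [-3.5, 0.6, 4.3]
opening: 0.002
```

servo_tool --pt "0 0 0 0.4 0 0 -1" --pt "0 0 0 0.8 0 0 -1" --pt "0 0 0 1.1 0 0 -1" --pt "0 0 0 1.4 0 0 -1" --pt "0 0 0 1.7 0 0 -1" --pt "0 0 0 2.0 0 0 -1" --pt "0 0 0 2.2 0 0 -1" --pt "0 0 0 2.4 0 0 -1"

```text
time_s: 32.25
eef_pos: [0.5551, -0.0049, 0.0913]
eef_rot: [0.702, 0.064, 0.707, -0.063]
wrist_force: [-2.7, -0.2, 4.2]
opening: 0.002
```

servo_tool --pt "0 0 0 0.4 0 0 -1" --pt "0 0 0 0.8 0 0 -1" --pt "0 0 0 1.1 0 0 -1" --pt "0 0 0 1.4 0 0 -1" --pt "0 0 0 1.7 0 0 -1" --pt "0 0 0 2.0 0 0 -1" --pt "0 0 0 2.2 0 0 -1" --pt "0 0 0 2.4 0 0 -1"

```text
time_s: 33.25
eef_pos: [0.5551, -0.0049, 0.0889]
eef_rot: [0.702, 0.064, 0.707, -0.063]
wrist_force: [-3.0, 0.1, 4.6]
opening: -0.003
```

```bash
python3 -c "
import sys;from h import *
from bench import ctrl
print(st())
a=ctrl.camera('side')['pixels'];cv2.imwrite('pics/side25.png',cv2.resize(a[170:260,260:330],None,fx=8,fy=6.5,interpolation=cv2.INTER_CUBIC))"
```

```text
{'t': 33.25, 'f': array([-57.92,   1.82,  88.87]), 'Ff': array([-2.97, -0.39,  4.65]), 'op': -0.003, 'zax': array([ 0.984, -0.179, -0.007]), 'xax': array([-0.007,  0.001, -1.   ])}
```

View pics/side25.png

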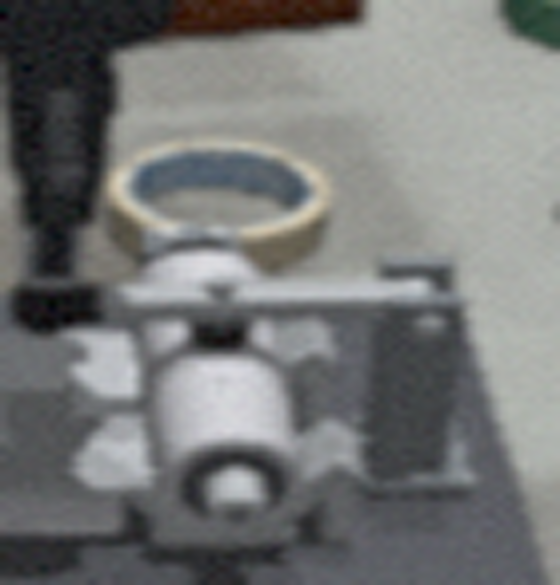

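No pad contact yet; the spindle at (220,330) is close to the barrel. I'll continue in small steps.

servo_tool --pt "0 0 0 0.4 0 0 -1" --pt "0 0 0 0.7 0 0 -1" --pt "0 0 0 1.0 0 0 -1" --pt "0 0 0 1.3 0 0 -1" --pt "0 0 0 1.5 0 0 -1" --pt "0 0 0 1.8 0 0 -1" --pt "0 0 0 2.0 0 0 -1" --pt "0 0 0 2.2 0 0 -1"

```text
time_s: 34.3
eef_pos: [0.5551, -0.0048, 0.0866]
eef_rot: [0.702, 0.064, 0.707, -0.063]
wrist_force: [-2.8, -0.1, 4.0]
opening: -0.002
```

servo_tool --pt "0 0 0 0.4 0 0 -1" --pt "0 0 0 0.7 0 0 -1" --pt "0 0 0 1.0 0 0 -1" --pt "0 0 0 1.3 0 0 -1" --pt "0 0 0 1.5 0 0 -1" --pt "0 0 0 1.8 0 0 -1" --pt "0 0 0 2.0 0 0 -1" --pt "0 0 0 2.2 0 0 -1"

```text
time_s: 35.3
eef_pos: [0.5552, -0.0049, 0.0844]
eef_rot: [0.702, 0.064, 0.707, -0.063]
wrist_force: [-2.6, 0.6, 4.1]
opening: 0.002
```

servo_tool --pt "0 0 0 0.4 0 0 -1" --pt "0 0 0 0.7 0 0 -1" --pt "0 0 0 1.0 0 0 -1" --pt "0 0 0 1.3 0 0 -1" --pt "0 0 0 1.5 0 0 -1" --pt "0 0 0 1.8 0 0 -1" --pt "0 0 0 2.0 0 0 -1" --pt "0 0 0 2.2 0 0 -1"

```text
time_s: 36.3
eef_pos: [0.5551, -0.0049, 0.0825]
eef_rot: [0.702, 0.064, 0.707, -0.063]
wrist_force: [-4.7, 0.8, 5.7]
opening: 0.002
```

The force is rising (4.1 to 5.7 N), so the pad is touching. I'll press on to about 9 N.

servo_tool --pt "0 0 0 0.6 0 0 -1" --pt "0 0 0 0.9 0 0 -1" --pt "0 0 0 1.1 0 0 -1" --pt "0 0 0 1.3 0 0 -1" --pt "0 0 0 1.4 0 0 -1" --pt "0 0 0 1.5 0 0 -1" --pt "0 0 0 1.5 0 0 -1" --pt "0 0 0 1.5 0 0 -1"

```text
time_s: 37.3
eef_pos: [0.5551, -0.0049, 0.0817]
eef_rot: [0.702, 0.063, 0.707, -0.063]
wrist_force: [-5.3, 1.6, 8.6]
opening: -0.002
```

```bash
python3 -c "
from h import *
print(st())"
```

```text
{'t': 37.3, 'f': array([-57.98,   1.81,  81.66]), 'Ff': array([-5.51,  0.63,  8.59]), 'op': -0.002, 'zax': array([ 0.984, -0.179, -0.007]), 'xax': array([-0.007,  0.001, -1.   ])}
```

servo_tool --pt "0 0 0 0.9 0 0 -1" --pt "0 0 0 1.0 0 0 -1" --pt "0 0 0 1.1 0 0 -1" --pt "0 0 0 1.2 0 0 -1" --pt "0 0 0 1.2 0 0 -1" --pt "0 0 0 1.2 0 0 -1" --pt "0 0 0 1.2 0 0 -1" --pt "0 0 0 1.2 0 0 -1"

```text
time_s: 38.3
eef_pos: [0.555, -0.0048, 0.0813]
eef_rot: [0.702, 0.063, 0.707, -0.063]
wrist_force: [-7.2, 0.4, 10.3]
opening: -0.001
```

```bash
python3 -c "
from h import *
print(st())"
```

```text
{'t': 38.3, 'f': array([-58.02,   1.83,  81.26]), 'Ff': array([-7.14, -0.88, 10.35]), 'op': -0.001, 'zax': array([ 0.984, -0.179, -0.007]), 'xax': array([-0.007,  0.001, -1.   ])}
```

10.3 N down means about 11 N at the pad, which is within the range that holds. I'll release straight up and back.

servo_tool --pt "0 0 0 -2 0 -1 -1" --pt "0 0 0 -8 0 -3 -1" --pt "0 0 0 -25 0 -8 -1" --pt "0 0 0 -60 0 -20 -1" --pt "0 0 0 -110 0 -50 -1" --pt "0 0 0 -160 0 -90 -1" --pt "0 0 0 -200 0 -130 -1" --pt "0 0 0 -200 30 -150 -1"

```text
time_s: 39.3
eef_pos: [0.4148, 0.0507, 0.2873]
eef_rot: [0.705, 0.064, 0.703, -0.065]
wrist_force: [0.9, 0.4, -0.6]
opening: 0.001
```

```bash
python3 shot.py 26 wrist top;python3 -c "
import sys;from h import *
from bench import ctrl
a=ctrl.camera('side')['pixels'];cv2.imwrite('pics/side26.png',cv2.resize(a[160:280,220:360],None,fx=5,fy=4.8,interpolation=cv2.INTER_CUBIC))"
```

```text
{'t': 39.3, 'f': array([-205.91,   31.47,  287.34]), 'Ff': array([ 0.79,  0.55, -0.58]), 'op': 0.001, 'zax': array([ 0.983, -0.181,  0.002]), 'xax': array([ 0.002, -0.001, -1.   ])}
```

View pics/side26.png

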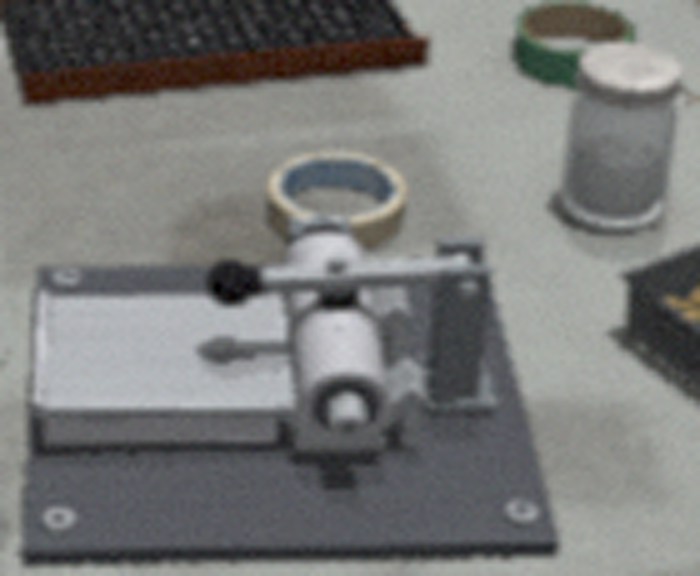

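View pics/top26.png

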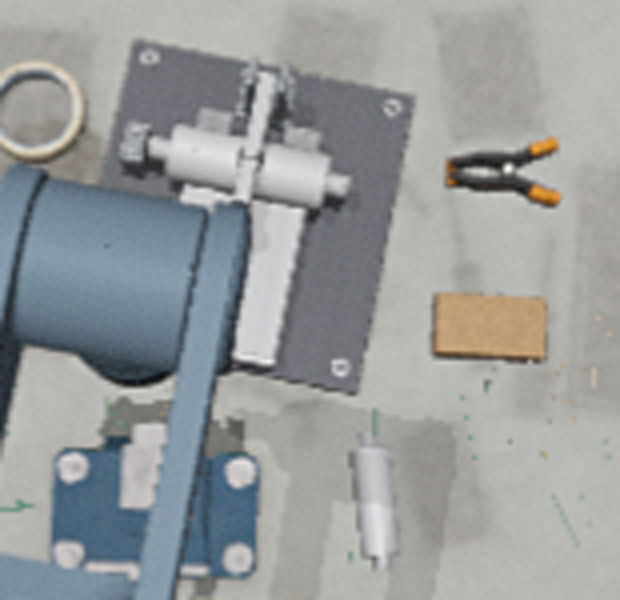

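View pics/wrist26.png

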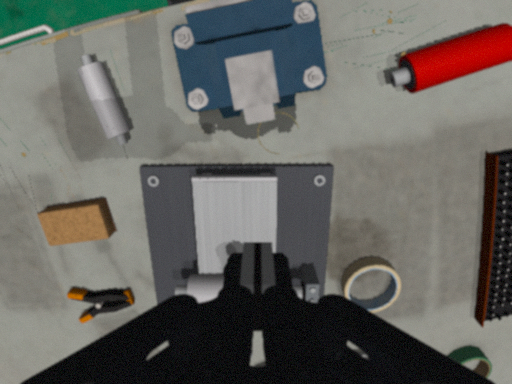

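The hold-down stays level with the pad at (338,290) on the barrel. The journal touches the stop at top (150,148), and the bystanders have not moved. The robot is clear, so I'll hand in.

```bash
python3 -c "
from bench import ctrl
print(ctrl.hand_in())"
```

```text
the job is handed in; nothing more can be done
None
```

I handed the job in at 39.3 s with the roller in the vees, pushed home against the end stop and clamped by the hold-down arm. One early mistake could count against it: a 65 N push on the roller.

**What I did:**
- **Rolling:** I rolled the large aluminium roller along the runway with the shut fingertips until it dropped into the vees by itself.
- **End stop:** I slid it along the vees against about 6 N of friction. The force then rose to 14.9 N with almost no further movement, so about 9 N was on the stop.
- **Clamping:** I swung the hold-down over and pressed the ball down with 10.3 N, about 11 N at the pad by the figures you gave. I then let go.

**Last checks:**
- After release, the arm stayed level with its pad on the barrel.
- The journal touches the stop.
- The clamp, sanding block and tape are where they were.
- The wrist force is about zero, and the robot touches nothing.
- The pad force after release is inferred, not measured directly.

**What went wrong:** On my first push the open fingers climbed onto the barrel. The wrist read up to 65 N upward for a moment while the fingertips pressed on the roller. I backed off at once, and the pictures showed the roller still lying on the runway. The limit for the arm or gripper body is 40 N and for the wrist 120 N. The contact looked to be at the fingertips, but I can't rule out that it counts.

**What disagreed:** The fingertips stood about 27 mm above the reported TCP in the pictures and by touch. That does not match the tool description, so I worked from the measured value.

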